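# Weigh out an aggregate sample with a scoop

### The arm

A 6-joint arm with a two-finger parallel gripper is mounted at the origin on the work surface. World frame = base frame: x ahead of the robot, y to its left, z up, the work surface at z = 0. Lengths are in mm, angles in rad, forces in N, time in s.
With the tool pointing down it reaches from about 300 to 775 mm from the base axis. Payload 14.6 kg.
Tool frame: the origin (TCP) lies midway between the tips of the shut fingers; the grasp point (between the pads) lies 19 mm behind it (manip.grasp_offset is the distance from the TCP to the grasp point, in mm); z points along the fingers, y is the line along which they close (so a half turn about z gives the same grasp; the last joint's range is limited). The gripper opens to 94 mm and grips with 3 to 60 N. Pads are 16 mm wide; open, the fingers measure 119 mm over their backs; the gripper's body (75 mm by 177 mm) begins 78 mm behind the grasp point.
Start: joints at [1.063, 0.3, 1.521, -0, 1.321, -0.067], TCP at [234.661, 497.417, 205.446] pointing down, gripper open.
Joint ranges: [-3.03, 3.03], [-0.79, 2.21], [0.23, 2.52], [-1.04, 4.18], [0, 3.07], [-2.55, 2.55]. Speed limits (rad/s): [2.22, 2.22, 2.57, 3.14, 3.14, 3.14].

### API

Orientations are given as [roll, pitch, yaw] about the fixed x, y, z axes, in that order (R = Rz(yaw) Ry(pitch) Rx(roll)).
In Python, from cell import manip, viewer gives the robot as it stands. The module is installed in compiled form; this text tells all that it offers.
- The arm moves only by the tool move_arm, never from a script. Its argument "moves" is a list of rows, each a list of 4 numbers: the shift along the tool's x, y, z in m, then the turn about the tool's z in rad. A call has 1 to 12 rows; each row is the pose to reach, as a shift and turn from the pose commanded when the call began, along the tool's axes at that moment; what a row does not reach only later rows make up. A row lasts 1/10 s, in which the tool goes at most 50 mm and 8.59 degrees, less where a joint would pass 70% of its speed; a pose out of reach is approached as far as the arm can. A call with a gripper value outside its range is refused whole. "jaw" is the finger opening in m, from 0 to 0.094, set as the call begins (left out, the last holds). The fingers move at their own pace and stop on an object; "squeeze" is the grip in N (left out, the last holds). Time passes only in rows, so rows that repeat a pose let the fingers close. It gives the time, the measured TCP pose, the force, the opening and the grip force at its end, in the units of the state.
- manip.read_state(): the state, without advancing time (a new reading comes with each control period).
- viewer.camera(name): name is "scene" or "top" or "wrist"; returns a dict with "frame" (384x512x3 uint8, blue, green, red), "z_map" (384x512 float32, mm along the optical axis (not along the pixel's ray), 0 where there is no reading), "fx", "fy", "cx", "cy" (pixels), "origin" and "orientation" of the camera in the world. Camera axes: x right, y down, z forward; pixel columns grow to the right and rows downward; lengths in mm; the calibration is good to about 2 mm. The wrist camera is an equidistant fisheye: a pixel r from the principal point sees the ray r / f radians off the axis. A picture is of the moment at which its call begins.
- manip.sign_off(): hands the job in; it is judged then, once.
The state is a dict: "clock": time; "joints": joint angles; "qd": joint speeds; "effort": joint torques, N m; "eef_pos": TCP position; "eef_rot": TCP orientation; "wrist_force": force on the tool from outside, world axes, zero at the start; "moment": the same for the moment, N m; "finger_gap": finger opening in mm; "finger_force": force on a finger pad.
Only numpy, scipy, OpenCV 4.12 (cv2) and the standard library are available. Lean on these libraries where they do the work, as an engineer would, in place of code of your own. Each camera call takes 0.05 s, during which the arm holds its last target. There are 200 camera calls.

### The job

Weigh the aggregate sample: centre the empty steel pan flat on the balance plate between its four stops and let go, press the green key fully down to zero it, then use the scoop to transfer every stone from the blue tray into the pan. Put the scoop back down flat on its black mat, then press the green key fully again to record the weight, with everything in its place. Never touch the stones in the tray with the fingers (a stone spilt outside the tray may be picked up and put in the pan by hand), and leave the asphalt beams and the marker tin where they are.

Things in the scene. Friction and masses are not known exactly. Their poses are not given: they have to be found in the camera images.
- tray: blue open tray, fixed, outside 250 x 120 mm and 36 mm high, walls and floor 4 mm (inside 242 x 112, floor 4 mm above the bench). Origin: centre of its underside; x along its length, y across, z up. At the start all stones lie in its +x half (x from 10 to 120 mm); the -x half is empty
- balance: white bench balance, fixed, housing 260 x 190 mm, 54 mm high, reaching from x = -160 to +100 mm of its origin, y +-95 mm. Origin: on the bench under the centre of its steel plate; its front with the key and display faces -x, z up
- plate (a point): centre of the top of the balance's 150 mm square steel plate, 62 mm above the bench; axes as the balance. Four black stop bars (60 long, 6 thick, 8 mm high) stand on it, one on each side (+x, -x, +y, -y), inner faces 64 mm from the centre: 4 mm of play all round for the 120 mm pan
- key (a joint): travel of the balance's round green sprung key, m: 0 up, 0.006 fully down (takes about 5 N); springs back
- key_top (a point): centre of the top of the green key (26 mm across) when up, 72 mm above the bench, at x = -125, y = +50 mm of the balance; moves with the key
- mat: black rubber mat for the scoop, fixed, 120 (x) x 170 (y) mm, 4 mm thick. Origin: centre of its underside
- scoop: loose aluminium scoop, 110 to 210 g, stands on its floor, at first pointing about to world +y. Floor 90 (x) x 66 (y) x 2 mm, open at the front (+x); side walls 2.5 mm thick, 30 high, ending 18 mm short of the lip; rear wall 36 high. Red handle 14 thick (y), 26 wide, 98 long, from the rear wall (x -43, z 28 mm) up, leaning 25 deg back to -x; top 120 mm high. Origin: centre of the underside
- scoop_grip (a point): point in the middle of the scoop's handle, 60 mm up along it: at x = -68.4, z = 82 mm of the scoop; axes as the scoop
- scoop_lip (a point): middle of the lower edge of the scoop's front lip: x = +45 mm, z = 0 of the scoop
- pan: loose square steel weighing pan, 240 to 375 g, outside 120 x 120 mm, rim 42 mm high, walls and floor 3 mm. On the middle of its -x wall, flush with the outside, stands a yellow grip tab 10 mm thick (x from -60 to -50 mm), 40 mm wide (y), its top 72 mm above the underside. Origin: centre of the underside; z up
- stone1: one of the 6 to 9 stones: a chunky round-edged stone, 26 mm across and 24 mm high, 26 g, grey, dark or brown, smooth: slides off a scoop tilted over about 30 deg. Origin: its centre. None if absent
- stone2: one of the 6 to 9 stones: a chunky round-edged stone, 26 mm across and 24 mm high, 26 g, grey, dark or brown, smooth: slides off a scoop tilted over about 30 deg. Origin: its centre. None if absent
- stone3: one of the 6 to 9 stones: a chunky round-edged stone, 26 mm across and 24 mm high, 26 g, grey, dark or brown, smooth: slides off a scoop tilted over about 30 deg. Origin: its centre. None if absent
- stone4: one of the 6 to 9 stones: a chunky round-edged stone, 26 mm across and 24 mm high, 26 g, grey, dark or brown, smooth: slides off a scoop tilted over about 30 deg. Origin: its centre. None if absent
- stone5: one of the 6 to 9 stones: a chunky round-edged stone, 26 mm across and 24 mm high, 26 g, grey, dark or brown, smooth: slides off a scoop tilted over about 30 deg. Origin: its centre. None if absent
- stone6: one of the 6 to 9 stones: a chunky round-edged stone, 26 mm across and 24 mm high, 26 g, grey, dark or brown, smooth: slides off a scoop tilted over about 30 deg. Origin: its centre. None if absent
- stone7: one of the 6 to 9 stones: a chunky round-edged stone, 26 mm across and 24 mm high, 26 g, grey, dark or brown, smooth: slides off a scoop tilted over about 30 deg. Origin: its centre. None if absent
- stone8: one of the 6 to 9 stones: a chunky round-edged stone, 26 mm across and 24 mm high, 26 g, grey, dark or brown, smooth: slides off a scoop tilted over about 30 deg. Origin: its centre. None if absent
- stone9: one of the 6 to 9 stones: a chunky round-edged stone, 26 mm across and 24 mm high, 26 g, grey, dark or brown, smooth: slides off a scoop tilted over about 30 deg. Origin: its centre. None if absent
- beam_a: bystander: loose sawn asphalt beam 70 x 190 x 55 mm, on the far side. Origin: centre of the underside
- beam_b: bystander: loose sawn asphalt beam 60 x 160 x 50 mm, on the far side. Origin: centre of the underside
- marker_tin: bystander: white tin of markers, 72 mm across, 90 mm high (135 mm with the markers), on the far side. Origin: centre of the underside
There are look-alikes about, which are no part of the job. Leave any white look-alike of the stone8 alone. What is shaped like the scoop but purple is not meant.

How it is judged:
By the outcome, as a careful person would: the job done as asked, in the order asked, and still so for the second after the job is handed in, with the robot touching nothing.
Of stone1, stone2, stone3, stone4, stone5, stone6, stone7, stone8, stone9 only 6 to 9 are there at a start; the rules pass over those that are not, and their reading is None.
At some moment in a run one of scoop, pan may be knocked a few centimetres aside while the robot is not near it.
Once in a run the grip may slacken for a moment while it holds something.
It also fails if it takes over 210 s, if anything falls off the work surface, if the arm or the gripper's body presses on something with over 40 N, if the wrist force passes 120 N, or if a joint passes its speed limit or range.

## Working session

There is one attempt and no reset: what is moved stays moved. The work goes in short steps, Python scripts to look and compute and a tool call to move; the robot and the scene stay as the last step left them, time stands still between calls to the robot, and variables do not carry over. Pictures are saved under pics/ and viewed, at most 14 in all, crops included, and the job is handed in when it is done.

Besides the shell and the picture viewer there is one more tool, called after "Emit:" as a command line: name --pt "numbers of a row" for each row, then --argument value for the rest. move_arm: Moves the arm, as the interface text tells. Its arguments: {"type":"object","properties":{"moves":{"type":"array"},"jaw":{"type":"number"},"squeeze":{"type":"number"}},"required":["moves"]}

```bash
mkdir -p pics; cat > h.py <<'E'
import numpy as np,cv2,json
from cell import manip,viewer
from scipy.spatial.transform import Rotation as R
def cam(n,save=None):
    c=viewer.camera(n)
    if save: cv2.imwrite('pics/'+save+'.png',c['frame'])
    return c
def rot(c):
    o=np.array(c['orientation'],float)
    return o if o.shape==(3,3) else R.from_euler('xyz',o).as_matrix()
def cloud(c):  # pinhole world points
    z=c['z_map'];v,u=np.indices(z.shape)
    P=np.stack([(u-c['cx'])/c['fx']*z,(v-c['cy'])/c['fy']*z,z],-1)
    return P@rot(c).T+np.array(c['origin'])
E
python3 - <<'E'
from h import *
for n in('scene','top','wrist'):
    c=cam(n,n+'0'); print(n,c['fx'],c['cx'],c['cy'],c['origin'],c['orientation'])
    np.savez('%s0.npz'%n,**{k:np.array(v) for k,v in c.items()})
print(manip.read_state())
a=cv2.imread('pics/scene0.png');b=cv2.imread('pics/top0.png')
cv2.imwrite('pics/st0.png',cv2.resize(np.vstack([a,b]),None,fx=.78,fy=.78))
E
```

```text
scene 448.7240838142941 263.6453562857245 189.0249187858356 [ 865.23135897 -484.28389437  885.81332165] [-2.4762782   0.00762565  0.5106224 ]
top 362.3110977712947 258.25482068237835 189.87966891057152 [461.96087948  55.34604163 931.20367606] [-3.02636097 -0.02474709 -1.5441996 ]
wrist 297.3186396354542 254.46917954239078 194.9483857714523 [172.71036336 526.67604555 384.57192555] [2.90158593e+00 8.31970814e-04 1.12987240e+00]
{'clock': 0.15, 'joints': array([ 1.06342179e+00,  3.00319515e-01,  1.52143091e+00,  3.37387617e-05,
        1.32070878e+00, -6.66140056e-02]), 'qd': array([-9.49172846e-05,  6.63442778e-04, -1.96929285e-03, -1.71930536e-03,
       -1.26646202e-03,  5.33638829e-04]), 'effort': array([ 4.34790518e-04, -5.31967235e+01, -3.52822673e+01,  7.08370004e-02,
        2.36440549e-02, -3.29097270e-05]), 'eef_pos': array([234.54961261, 497.25972289, 205.03301052]), 'eef_rot': array([-3.14073019e+00, -9.02916069e-05,  2.70082372e+00]), 'wrist_force': array([-0.57060958,  0.21750793,  1.00425065]), 'moment': array([ 0.0183106 ,  0.04763431, -0.02853328]), 'finger_force': 0.0, 'finger_gap': 93.77460260307352}
```

View pics/top0.png

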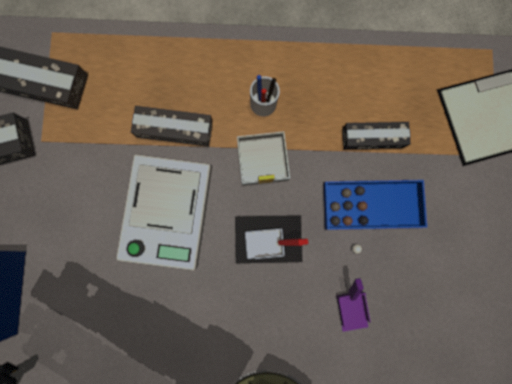

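View pics/scene0.png

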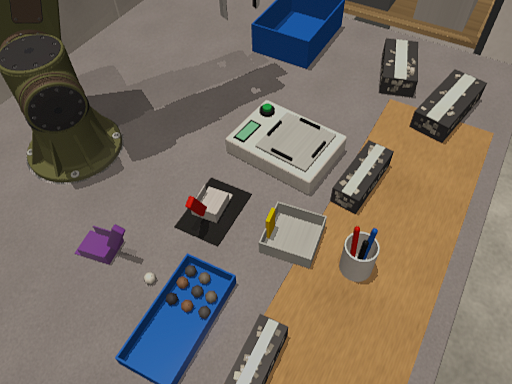

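```bash
cat >> h.py <<'E'
def load(n): 
    d=np.load(n); return {k:d[k] for k in d.files}
def rect(p):
    (c,s,a)=cv2.minAreaRect(p[:,:2].astype(np.float32)); return np.round(c,1),np.round(s,1),round(a,1)
def masks(c):
    h=cv2.cvtColor(c['frame'],cv2.COLOR_BGR2HSV);H,S,V=[h[...,i].astype(int) for i in range(3)]
    return dict(blue=(H>100)&(H<130)&(S>150),green=(H>50)&(H<75)&(S>170),red=((H<6)|(H>174))&(S>180)&(V>90),
      yellow=(H>20)&(H<35)&(S>170)&(V>110)),H,S,V
E
python3 - <<'E'
from h import *
for n in('top','scene'):
    c=load(n+'0.npz');P=cloud(c);m,H,S,V=masks(c)
    X,Y,Z=P[...,0],P[...,1],P[...,2]
    print(n)
    fl=(X>250)&(X<700)&(np.abs(Y)<350)&(Z<15); print('floor',np.percentile(Z[fl],[5,25,50,75]))
    for k,mm in m.items():
        k_,l,st,ct=cv2.connectedComponentsWithStats(mm.astype(np.uint8))
        for i in range(1,k_):
            if st[i,4]<15: continue
            p=P[l==i];
            print(k,ct[i].round(),st[i,4],p.mean(0).round(1),rect(p),np.percentile(p[:,2],[2,50,98]).round(1))
c=load('top0.npz')
f=c['frame']
a=cv2.resize(f[120:280,110:320],(798,608),interpolation=cv2.INTER_CUBIC)
b=cv2.resize(f[170:240,315:435],None,fx=6.6,fy=6.6,interpolation=cv2.INTER_CUBIC)
b=cv2.convertScaleAbs(b,alpha=1.6)
cv2.imwrite('pics/c1.png',b)
E
```

```text
top
floor [-2.59799965 -0.83343222  0.48364321  2.09637609]
blue [378. 204.] 3981 [ 542.1 -273.8   12.6] (array([ 533.6, -162. ]), array([118.4, 442.2]), 3.3) [ 0.1  3.9 36.7]
blue [ 10. 291.] 1740 [309.7 608.4  51.4] (array([415.5, 372.6]), array([182.9, 614.6]), 24.9) [ 9.7 48.4 89.8]
red [263.  91.] 15 [781.2  32.5 138.5] (array([781.3,  32.2]), array([7.2, 6.2]), 41.5) [133.8 139.4 141.3]
red [294. 242.] 101 [442.  -46.3 110.3] (array([446.5,  -7.8]), array([128.9,  16.5]), 83.5) [ 50.7 113.7 125.4]
scene
floor [-3.93185817 -2.13985627 -0.75249429  1.14326116]
blue [297.  29.] 4638 [303.1 730.3  45.2] (array([491.3, 187.5]), array([ 275.9, 1512.7]), 18.8) [ 0.3 41.  98.4]
blue [370. 242.] 122 [815.4  29.6 110.8] (array([ 842.2, -219.5]), array([ 10.9, 531.4]), 6.1) [ 42.2 110.6 140.6]
blue [174. 325.] 6878 [ 535.9 -275.2   13.1] (array([ 609.2, -351.5]), array([240.4, 524.2]), 37.9) [-0.2  3.7 36.2]
green [267. 107.] 61 [419.1 315.9  73.5] (array([419. , 316.8]), array([23.6, 23.4]), 46.1) [68.4 74.1 76.4]
red [191. 203.] 89 [445.7 -66.6 114.2] (array([443.5, -62.3]), array([14.6, 34.7]), 4.9) [ 86.5 118.  124.9]
red [355. 241.] 142 [787.2  20.6 104.2] (array([ 828.9, -225.6]), array([ 15.2, 522.2]), 9.6) [ 49.5  99.9 139.4]
yellow [269. 220.] 104 [601.2  -1.4  75.6] (array([ 721.6, -228. ]), array([ 17.3, 587.3]), 27.6) [11.2 69.4 74. ]
```

View pics/c1.png

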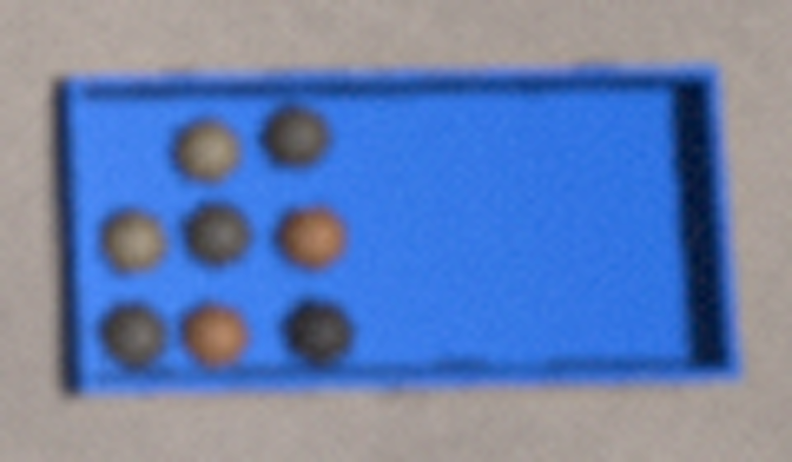

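```bash
cat >> h.py <<'E'
from scipy.optimize import minimize
from scipy.spatial import cKDTree
def clean(p,r=6,k=3):
    t=cKDTree(p); n=np.array([len(q) for q in t.query_ball_point(p,r)]); return p[n>k]
def fitrect(p,lx,ly,x0,ang):  # points on rectangle outline band centre-lines lx,ly; ang deg
    def cost(q):
        a=np.deg2rad(q[2]);d=p[:,:2]-q[:2];u=d@[np.cos(a),np.sin(a)];v=d@[-np.sin(a),np.cos(a)]
        dx=np.abs(u)-lx/2;dy=np.abs(v)-ly/2
        s=np.where((dx>0)|(dy>0),np.hypot(np.maximum(dx,0),np.maximum(dy,0)),-np.maximum(dx,dy))
        return np.sum(np.minimum(np.abs(s),8)**2)/len(p)
    best=min((minimize(cost,[x0[0],x0[1],ang+t],method='Nelder-Mead') for t in(-8,-3,3,8)),key=lambda r:r.fun)
    return best.x.round(1),round(best.fun,2)
E
python3 - <<'E'
from h import *
for n in('top','scene'):
    c=load(n+'0.npz');P=cloud(c).reshape(-1,3);m,H,S,V=masks(c)
    F=c['frame'].reshape(-1,3)
    def box(x0,x1,y0,y1,z0,z1): return P[(P[:,0]>x0)&(P[:,0]<x1)&(P[:,1]>y0)&(P[:,1]<y1)&(P[:,2]>z0)&(P[:,2]<z1)]
    print(n)
    p=clean(box(570,760,-60,120,34,47)); print('panrim',len(p),rect(p),p[:,2].mean()); print(fitrect(p,117,117,p.mean(0),0))
    p=clean(box(570,760,-60,120,60,80)); print('tab',len(p),rect(p),p.mean(0),np.percentile(p[:,2],[50,95]))
    p=clean(box(450,620,-430,-100,30,42)); print('trayrim',len(p),rect(p),p[:,2].mean()); print(fitrect(p,246,116,p.mean(0),90))
    p=clean(box(380,700,120,420,46,59)); print('bal',len(p),rect(p),p[:,2].mean())
    p=clean(box(380,700,120,420,59.5,66)); print('plate',len(p),rect(p),np.median(p,0))
    p=clean(box(380,700,120,420,67.5,80)); print('stops/key',len(p),rect(p))
    p=clean(box(360,560,-60,120,100,130)); print('handle',len(p),rect(p),p.mean(0),np.percentile(p[:,2],[50,95]))
    p=clean(box(360,560,-60,120,26,42)); print('scoop walls',len(p),rect(p),p.mean(0))
    p=clean(box(370,540,-75,125,-3,10))
E
```

```text
top
panrim 262 (array([649.8,  25.9]), array([120.6, 120. ]), 8.1) 40.96550833244198
(array([649.2,  26.1,   8.1]), np.float64(1.07))
tab 73 (array([595.1,  18.6]), array([ 9.8, 39.2]), 8.5) [594.87515464  18.41141434  71.24867857] [71.49785319 73.871644  ]
trayrim 550 (array([ 540.4, -259.2]), array([120.2, 251.3]), 2.6) 35.02531687858763
(array([ 540. , -258.5,   92.6]), np.float64(1.87))
bal 4482 (array([542.1, 260.5]), array([198.4, 326.1]), 86.7) 54.34546380799019
plate 3540 (array([503. , 263.4]), array([150.6, 219.2]), 84.4) [533.84382877 261.38721219  62.39476135]
stops/key 390 (array([515.5, 285.8]), array([137.9, 208.6]), 38.9)
handle 55 (array([443.3, -51.2]), array([11.2, 18. ]), 3.9) [443.4914361  -51.0608098  115.43628546] [117.12984763 124.7620121 ]
scoop walls 89 (array([436.4,   6.4]), array([65.9, 68.6]), 6.3) [436.11407893  -4.01533859  36.08376285]
scene
panrim 392 (array([648.5,  23. ]), array([120.3, 122.8]), 8.1) 39.214314099130135
(array([649.2,  22.5,   8.1]), np.float64(2.67))
tab 86 (array([594.5,  15. ]), array([10.1, 40.8]), 8.4) [595.38603538  11.9877897   69.15360019] [69.60440666 73.49400212]
trayrim 949 (array([ 538.8, -261.3]), array([121.9, 251.4]), 2.7) 34.251064908964246
(array([ 539.5, -262.2,   92.7]), np.float64(2.24))
bal 3061 (array([541.8, 255.3]), array([197.8, 326.9]), 86.1) 52.75891489181528
plate 1621 (array([502.6, 258.1]), array([151.4, 219.8]), 84.7) [537.74505665 255.21771824  61.05629887]
stops/key 181 (array([516.5, 282.6]), array([135.6, 202.9]), 39.0)
handle 23 (array([443.3, -55.8]), array([ 8.3, 13.1]), 89.7) [446.3561886  -57.08375227 114.98117567] [114.8972536  124.72609648]
scoop walls 133 (array([435.4,  -0.9]), array([68.8, 81.5]), 6.1) [448.17400648  -4.03244038  32.00907628]
```

```bash
python3 - <<'E'
from h import *
for n in('top','scene'):
    c=load(n+'0.npz');P=cloud(c).reshape(-1,3)
    def box(x0,x1,y0,y1,z0,z1): return P[(P[:,0]>x0)&(P[:,0]<x1)&(P[:,1]>y0)&(P[:,1]<y1)&(P[:,2]>z0)&(P[:,2]<z1)]
    print(n)
    p=clean(box(450,640,170,350,67,74)); print('stops',len(p),rect(p),fitrect(p,134,134,p.mean(0),-5))
    p=clean(box(455,640,160,360,59.5,65)); p2=p; print('plate',len(p),rect(p))
    p=clean(box(390,455,270,350,68,80)); print('key',len(p),rect(p),p.mean(0))
    p=clean(box(380,700,120,420,50,58)); print('housing',rect(p))
    a=np.deg2rad(-4.5)
    p=clean(box(360,560,-75,120,8,45)); print('scoop all',rect(p))
    p=clean(box(360,560,-75,120,30,42)); print('scoop wall',rect(p)); print(p[::8].round(0).tolist())
E
```

```text
top
stops 274 (array([537.3, 259.6]), array([137.9, 139.4]), 39.8) (array([537.2, 259.7,  -5.9]), np.float64(3.68))
plate 3352 (array([537.3, 259.9]), array([150.6, 150. ]), 84.2)
key 107 (array([417.7, 317.3]), array([23.1, 30.4]), 2.0) [418.04249316 319.96979354  75.35841058]
housing (array([542.1, 260.7]), array([198. , 326.1]), 86.7)
scoop all (array([435.7,  12.6]), array([66.3, 80.2]), 7.0)
scoop wall (array([436.4,   6.4]), array([65.9, 68.6]), 6.3)
[[470.0, -0.0, 36.0], [471.0, -20.0, 35.0], [468.0, 12.0, 35.0], [464.0, 39.0, 35.0], [459.0, -22.0, 40.0], [444.0, -15.0, 42.0], [427.0, -26.0, 35.0], [411.0, -28.0, 41.0], [408.0, -19.0, 35.0], [404.0, 13.0, 36.0], [405.0, -7.0, 33.0], [402.0, 20.0, 34.0]]
scene
stops 146 (array([536.1, 256.9]), array([137.9, 138.8]), 38.6) (array([536.9, 255.9,  -6.3]), np.float64(4.55))
plate 1532 (array([537.2, 255.8]), array([152., 150.]), 83.5)
key 63 (array([416.7, 317.5]), array([23.7, 24.3]), 59.8) [418.46358595 315.70726522  73.40734092]
housing (array([542.6, 255.2]), array([197.8, 325.2]), 86.1)
scoop all (array([435.6,  -2.8]), array([68.9, 86.7]), 6.1)
scoop wall (array([435.9,  -0.8]), array([67.9, 81.5]), 6.1)
[[400.0, 36.0, 34.0], [404.0, 13.0, 32.0], [404.0, 1.0, 33.0], [465.0, 29.0, 32.0], [466.0, 18.0, 30.0], [468.0, -3.0, 32.0], [449.0, -28.0, 37.0], [455.0, -29.0, 39.0], [455.0, -29.0, 35.0], [446.0, -36.0, 34.0], [471.0, -24.0, 36.0], [446.0, -41.0, 31.0]]
```

```bash
cat >> h.py <<'E'
def go(x,y,z,yawdeg,frm=None):  # from the measured pose (or frm): shift in tool axes (m), turn (rad)
    if frm is None:
        s=manip.read_state();p=np.array(s['eef_pos']);yaw=s['eef_rot'][2]
    else: p=np.array(frm[:3],float);yaw=np.deg2rad(frm[3])
    d=np.array([x,y,z])-p;t=(yaw-np.deg2rad(yawdeg)+np.pi)%(2*np.pi)-np.pi
    X=np.array([np.cos(yaw),np.sin(yaw),0]);Y=np.array([np.sin(yaw),-np.cos(yaw),0])
    r=[d@X/1e3,d@Y/1e3,-d[2]/1e3,t]
    print('from',p.round(1),np.rad2deg(yaw).round(1),'move',np.round(r,4).tolist(),'rows>=',int(np.ceil(max(np.linalg.norm(d)/50,abs(t)/.15)))); return r
E
python3 -c "
from h import *
go(594.8,16.5,205,98.1)"
```

```text
from [234.5 497.3 205. ] 154.7 move [-0.5309, -0.2811, 0.0, 0.9887] rows>= 13
```

Emit:
move_arm --pt "-0.531 -0.281 0 0.989" --pt "-0.531 -0.281 0 0.989" --pt "-0.531 -0.281 0 0.989" --pt "-0.531 -0.281 0 0.989" --pt "-0.531 -0.281 0 0.989" --pt "-0.531 -0.281 0 0.989" --pt "-0.531 -0.281 0 0.989" --pt "-0.531 -0.281 0 0.989" --pt "-0.531 -0.281 0 0.989" --pt "-0.531 -0.281 0 0.989" --pt "-0.531 -0.281 0 0.989" --pt "-0.531 -0.281 0 0.989"

```text
clock: 1.35
eef_pos: [595.4, 15.4, 205.3]
eef_rot: [-3.141, -0.0, 1.712]
wrist_force: [0.7, 0.2, 0.7]
finger_gap: 94.0
finger_force: 0.0
```

```bash
python3 -c "
from h import *
go(594.8,16.5,205,98.1)
c=cam('wrist','w1'); np.savez('w1.npz',**{k:np.array(v) for k,v in c.items()}); print(c['origin'],c['orientation'])"
```

```text
from [595.4  15.4 205.3] 98.1 move [0.0012, -0.0004, 0.0003, -0.0005] rows>= 1
[585.82924794  83.25416506 384.89746507] [ 2.90201843e+00 -3.26927120e-04  1.40718263e-01]
```

View pics/w1.png

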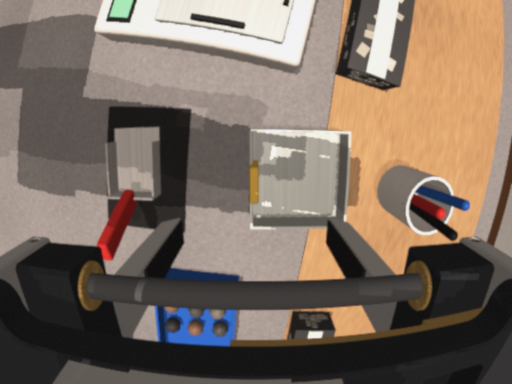

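```bash
cat >> h.py <<'E'
def wcloud(c):
    z=c['z_map'].astype(float);v,u=np.indices(z.shape)
    a=u-float(c['cx']);b=v-float(c['cy']);a=a/float(c['fx']);b=b/float(c['fy']);th=np.hypot(a,b)+1e-9
    k=np.tan(np.minimum(th,1.3))/th
    P=np.stack([a*k*z,b*k*z,z],-1); return P@rot(c).T+np.array(c['origin'])
def inb(P,x0,x1,y0,y1,z0,z1):
    P=P.reshape(-1,3);return P[(P[:,0]>x0)&(P[:,0]<x1)&(P[:,1]>y0)&(P[:,1]<y1)&(P[:,2]>z0)&(P[:,2]<z1)]
E
python3 - <<'E'
from h import *
c=load('w1.npz');P=wcloud(c);m,H,S,V=masks(c)
p=clean(inb(P,570,760,-60,120,34,47)); print('panrim',len(p),rect(p),p[:,2].mean(),fitrect(p,117,117,p.mean(0),8))
p=clean(inb(P,570,640,-30,70,64,78)); print('tab',len(p),rect(p),p.mean(0))
p=clean(inb(P,450,640,170,350,67,74)); print('stops',len(p),rect(p),fitrect(p,134,134,p.mean(0),-5))
p=clean(inb(P,380,500,-40,80,26,46)); print('scoop',len(p),rect(p),p[:,2].mean())
q=P[m['red']]; q=q[(q[:,1]<0)&(q[:,0]<500)]; print('handle',len(q),rect(q))
for z in range(30,130,10):
    s=q[(abs(q[:,2]-z)<5)]
    if len(s): print(z,len(s),s.mean(0).round(1), s[:,0].min().round(),s[:,0].max().round())
E
```

```text
panrim 1181 (array([649.3,  25.4]), array([119.9, 120.5]), 7.9) 41.0944878362588 (array([648.3,  25.7,   7.9]), np.float64(1.46))
tab 334 (array([594.1,  18.3]), array([ 9.8, 37.9]), 8.1) [594.27776886  19.17048518  71.80008463]
stops 348 (array([554.2, 200.1]), array([108.8,  26.8]), 15.8) (array([536.3, 259.1,  -5.8]), np.float64(3.8))
scoop 694 (array([436. ,   1.8]), array([67.7, 84.4]), 6.7) 34.38920365417247
handle 770 (array([442.4, -45.8]), array([13.7, 58.6]), 6.6)
40 22 [441.  -18.3  43.1] 435.0 446.0
50 51 [441.4 -20.6  50.3] 435.0 446.0
60 66 [441.3 -25.4  60.4] 434.0 447.0
70 68 [442.  -30.5  70.1] 434.0 448.0
80 80 [442.4 -34.9  80. ] 435.0 450.0
90 76 [443.7 -39.6  90.2] 436.0 450.0
100 85 [444.3 -44.1 100. ] 437.0 449.0
110 96 [445.4 -49.7 110.1] 438.0 451.0
120 210 [446.1 -59.9 120.2] 438.0 452.0
```

Emit:
move_arm --pt "0.003 0 0.05 0" --pt "0.003 0 0.1 0" --pt "0.003 0 0.14 0" --pt "0.003 0 0.159 0" --pt "0.003 0 0.159 0" --jaw 0.06

```text
clock: 1.9
eef_pos: [592.4, 20.4, 43.4]
eef_rot: [-3.136, -0.001, 1.712]
wrist_force: [0.1, -0.1, 0.2]
finger_gap: 60.7
finger_force: 0.0
```

Emit:
move_arm --pt "0 0 0 0" --pt "0 0 0 0" --pt "0 0 0 0" --pt "0 0 0 0" --pt "0 0 0 0" --pt "0 0 0 0" --pt "0 0 0 0" --pt "0 0 0 0" --jaw 0 --squeeze 40

```text
clock: 2.7
eef_pos: [594.2, 20.3, 46.6]
eef_rot: [3.141, 0.0, 1.712]
wrist_force: [-0.4, -0.6, 1.6]
finger_gap: 9.8
finger_force: 40.0
```

```bash
python3 - <<'E'
from h import *
s=manip.read_state();p=s['eef_pos'];print(p,s['wrist_force'],s['finger_gap'])
c=cam('top');P=cloud(c);p1=clean(inb(P,570,760,-60,120,34,47)); f,e=fitrect(p1,117,117,[649,26],8);print('pan top',f,e,p1[:,2].mean())
T=np.array([537.2,259.7,-5.9])
a=np.deg2rad(T[2]-f[2]);Rm=np.array([[np.cos(a),-np.sin(a)],[np.sin(a),np.cos(a)]])
t=T[:2]+Rm@(p[:2]-f[:2]);yaw=np.rad2deg(s['eef_rot'][2])+T[2]-f[2]
print('target tcp',t,yaw); go(t[0],t[1],160,yaw,[p[0],p[1],160,np.rad2deg(s['eef_rot'][2])])
E
```

```text
[594.19060788  20.30075177  46.5864935 ] [-0.44363319 -0.5718161   1.57155035] 9.79513009254164
pan top [650.1  25.6   8.8] 1.69 40.467419941652516
target tcp [481.77592158 268.7616605 ] 83.38159548845755
from [594.2  20.3 160. ] 98.1 move [0.2618, -0.0764, -0.0, 0.2566] rows>= 6
```

Emit:
move_arm --pt "0 0 -0.03 0" --pt "0 0 -0.06 0" --pt "0 0 -0.1 0" --pt "0.04 -0.012 -0.1 0.05" --pt "0.08 -0.023 -0.1 0.09" --pt "0.12 -0.035 -0.1 0.13" --pt "0.16 -0.047 -0.1 0.17" --pt "0.2 -0.058 -0.1 0.2" --pt "0.235 -0.069 -0.1 0.23" --pt "0.26 -0.076 -0.1 0.244" --pt "0.26 -0.076 -0.1 0.244" --pt "0.26 -0.076 -0.1 0.244"

```text
clock: 3.95
eef_pos: [482.0, 267.0, 146.0]
eef_rot: [-3.141, 0.001, 1.469]
wrist_force: [-0.5, -0.8, -4.0]
finger_gap: 9.6
finger_force: 40.0
```

```bash
python3 - <<'E'
from h import *
s=manip.read_state();print(s['eef_pos'],np.rad2deg(s['eef_rot']),s['wrist_force'],s['finger_gap'])
for n in('top','scene'):
    c=cam(n);P=cloud(c)
    p1=clean(inb(P,460,640,170,360,128,150)); print(n,len(p1),rect(p1),fitrect(p1,117,117,[537,259],-6),p1[:,2].mean())
E
```

```text
[482.04836366 267.01650991 146.00967164] [-1.79957539e+02  3.51795452e-02  8.41683237e+01] [-0.49653319 -0.81479107 -3.95619186] 9.628143317200918
top 264 (array([537.6, 258.9]), array([119.8, 120. ]), 84.2) (array([537.3, 258.8,  -5.8]), np.float64(1.25)) 139.95836848231548
scene 595 (array([537.3, 255.4]), array([124. , 121.5]), 83.9) (array([539.1, 254.5,  -5.8]), np.float64(5.03)) 135.87623018548084
```

Emit:
move_arm --pt "0.001 0 0.015 0" --pt "0.001 0 0.027 0" --pt "0.001 0 0.034 0" --pt "0.001 0 0.0375 0" --pt "0.001 0 0.0375 0" --pt "0.001 0 0.0375 0"

```text
clock: 4.65
eef_pos: [482.7, 268.0, 109.1]
eef_rot: [3.141, -0.0, 1.468]
wrist_force: [-0.8, 0.0, -4.1]
finger_gap: 9.8
finger_force: 40.0
```

Emit:
move_arm --pt "0 0 0 0" --pt "0 0 0 0" --pt "0 0 0 0" --pt "0 0 0 0" --pt "0 0 0 0" --jaw 0.05

```text
clock: 5.15
eef_pos: [482.5, 268.1, 109.1]
eef_rot: [3.141, -0.0, 1.468]
wrist_force: [-0.2, -0.3, -0.3]
finger_gap: 46.5
finger_force: 0.0
```

Emit:
move_arm --pt "0 0 -0.03 0" --pt "0 0 -0.07 0" --pt "0 0 -0.1 0" --pt "0 0 -0.1 0"

```text
clock: 5.55
eef_pos: [483.8, 268.7, 213.3]
eef_rot: [3.136, -0.004, 1.468]
wrist_force: [-0.1, 0.2, -0.3]
finger_gap: 50.2
finger_force: 0.0
```

```bash
python3 - <<'E'
from h import *
s=manip.read_state();print(s['eef_pos'],s['wrist_force'],s['finger_gap'])
for n in('top','scene'):
    c=cam(n);P=cloud(c)
    p1=clean(inb(P,460,640,170,360,97,110)); print(n,len(p1),rect(p1),fitrect(p1,117,117,[537,259],-6),p1[:,2].mean(),p1[:,2].std())
go(418,319.5,130,84)
E
```

```text
[483.7758079  268.69840903 213.2854214 ] [-0.07290097  0.20601245 -0.26507893] 50.202203457061
top 213 (array([538. , 258.7]), array([117.8, 120.2]), 84.1) (array([537.9, 259.7,  -5.8]), np.float64(1.27)) 103.5624602307014 2.1052047680939046
scene 357 (array([536.8, 256.9]), array([125.7, 122.4]), 84.7) (array([539. , 256.4,  -5.8]), np.float64(6.18)) 101.05527594840494 2.4298297987052955
from [482.4 268.  208.9] 84.1 move [0.0446, -0.0694, 0.0789, 0.0017] rows>= 3
```

Emit:
move_arm --pt "0.0446 -0.0694 0.04 0" --pt "0.0446 -0.0694 0.079 0" --pt "0.0446 -0.0694 0.105 0" --pt "0.0446 -0.0694 0.125 0" --pt "0.0446 -0.0694 0.13 0" --pt "0.0446 -0.0694 0.13 0" --jaw 0

```text
clock: 6.25
eef_pos: [417.8, 319.2, 78.2]
eef_rot: [-3.14, 0.001, 1.468]
wrist_force: [-0.5, 0.0, 0.7]
finger_gap: 5.3
finger_force: 0.0
```

Emit:
move_arm --pt "0 0 0.006 0" --pt "0 0 0.01 0" --pt "0 0 0.012 0" --pt "0 0 0.0135 0" --pt "0 0 0.0135 0"

```text
clock: 6.75
eef_pos: [419.1, 320.1, 69.5]
eef_rot: [3.138, -0.002, 1.468]
wrist_force: [-13.1, -8.7, 43.5]
finger_gap: 0.9
finger_force: 21.3
```

```bash
python3 - <<'E'
from h import *
s=manip.read_state();print(s['eef_pos'],s['wrist_force'],s['moment'],s['finger_gap'])
c=cam('scene','s2');f=c['frame'][80:180,200:320]
cv2.imwrite('pics/s2c.png',cv2.resize(f,None,fx=5,fy=5,interpolation=cv2.INTER_CUBIC))
E
```

```text
[419.10817188 320.05694168  69.47048244] [-13.14616362  -8.71076834  43.51111468] [-1.95867508  2.64689932  0.01680378] 0.8784670411134023
```

View pics/s2c.png

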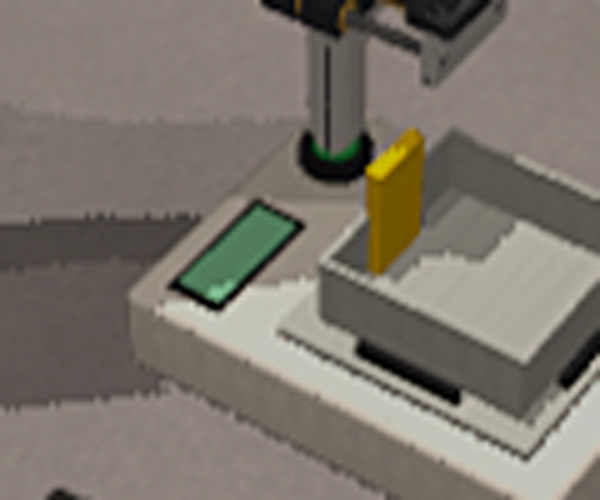

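Emit:
move_arm --pt "0 0 -0.02 0" --pt "0 0 -0.06 0" --pt "-0.05 0.05 -0.1 0" --pt "-0.09 0.09 -0.1 0" --pt "-0.12 0.12 -0.1 0" --pt "-0.12 0.12 -0.1 0"

```text
clock: 7.4
eef_pos: [527.0, 185.0, 166.5]
eef_rot: [3.14, -0.0, 1.466]
wrist_force: [-0.2, 1.3, -0.4]
finger_gap: 0.2
finger_force: 0.0
```

```bash
python3 - <<'E'
from h import *
for n in('top','scene','wrist'):
    c=cam(n,'k'+n);P=wcloud(c) if n=='wrist' else cloud(c);h=cv2.cvtColor(c['frame'],cv2.COLOR_BGR2HSV)
    s=np.hypot(P[...,0]-418,P[...,1]-318)<24; s&=(P[...,2]>40)
    g=s&(h[...,0]>45)&(h[...,0]<80)&(h[...,1]>120)&(P[...,1]>295); b=s&~g&(h[...,2]<50)
    for k,q in(('green',P[g]),('dark',P[b])):
        if len(q): print(n,k,len(q),np.median(q,0).round(1),np.percentile(q[:,2],[5,25,50,75,95]).round(1),rect(q))
    pl=inb(P,520,560,240,280,55,75);print('panfloor',len(pl),np.median(pl[:,2]) if len(pl) else 0)
    ho=inb(P,440,455,215,300,45,60);print('housing top',len(ho),np.median(ho[:,2]) if len(ho) else 0)
s=manip.read_state();print(s['eef_pos'],s['wrist_force'])
E
```

```text
panfloor 0 0
housing top 0 0
scene green 67 [418.7 315.1  73.2] [65.5 70.6 73.2 74.6 76.3] (array([418.1, 317.6]), array([25.2, 22.6]), 19.8)
scene dark 73 [425.8 306.8  63.5] [55.8 61.4 63.5 64.6 66.4] (array([420.5, 313.3]), array([36. , 30.6]), 31.4)
panfloor 177 63.02944059342417
housing top 83 52.131572729436016
wrist green 536 [418.9 320.9  75.8] [69.1 74.9 75.8 76.5 77.4] (array([415.3, 322.8]), array([26., 30.]), 50.9)
wrist dark 318 [427.  314.5  66. ] [60.7 64.9 66.  66.5 67.3] (array([420. , 320.1]), array([37.8, 35.1]), 57.7)
panfloor 1805 65.37965539896379
housing top 1174 54.3367171908925
[525.71759371 186.61725265 165.60122219] [-0.18994372 -0.09571925 -0.14517244]
```

```bash
python3 -c "
from h import *
go(443,-52,175,96.5)"
```

```text
from [525.7 186.6 165.6] 83.9 move [-0.246, -0.0571, -0.0094, -0.2192] rows>= 6
```

Emit:
move_arm --pt "-0.246 -0.057 -0.009 -0.219" --pt "-0.246 -0.057 -0.009 -0.219" --pt "-0.246 -0.057 -0.009 -0.219" --pt "-0.246 -0.057 -0.009 -0.219" --pt "-0.246 -0.057 -0.009 -0.219" --pt "-0.246 -0.057 -0.009 -0.219" --pt "-0.246 -0.057 -0.009 -0.219" --jaw 0.05

```text
clock: 8.25
eef_pos: [442.8, -51.0, 174.7]
eef_rot: [3.141, -0.0, 1.685]
wrist_force: [-0.2, -0.3, 0.2]
finger_gap: 48.9
finger_force: 0.0
```

```bash
cat >> h.py <<'E'
def handle(c,xr=(380,500),yr=(-120,20)):
    P=wcloud(c);m,*_=masks(c);q=P[m['red']];q=q[(q[:,0]>xr[0])&(q[:,0]<xr[1])&(q[:,1]>yr[0])&(q[:,1]<yr[1])]
    print('handle',len(q),rect(q))
    for z in range(45,130,15):
        s=q[abs(q[:,2]-z)<7]
        if len(s)>5: print(z,len(s),np.median(s,0).round(1),s[:,0].min().round(),s[:,0].max().round())
E
python3 - <<'E'
from h import *
c=cam('wrist','w3');P=wcloud(c);handle(c)
p=clean(inb(P,380,500,-40,80,26,46)); print('scoop',len(p),rect(p),p[:,2].mean())
s=manip.read_state();print(s['eef_pos'],np.rad2deg(s['eef_rot'][2]))
E
```

```text
handle 1102 (array([439.4, -29.4]), array([13.3, 93.6]), 5.4)
45 63 [438.  -19.2  47.7] 433.0 443.0
60 106 [438.8 -25.6  60.9] 433.0 446.0
75 124 [439.7 -31.9  76.3] 433.0 446.0
90 154 [440.4 -38.7  90.3] 434.0 447.0
105 166 [441.2 -45.4 104.9] 435.0 447.0
120 442 [443.2 -58.5 121.4] 436.0 450.0
scoop 621 (array([435.4,   7.6]), array([66.4, 71.3]), 6.5) 35.76871504269792
[443.13421631 -50.1373162  174.5840671 ] 96.64744267364098
```

View pics/w3.png

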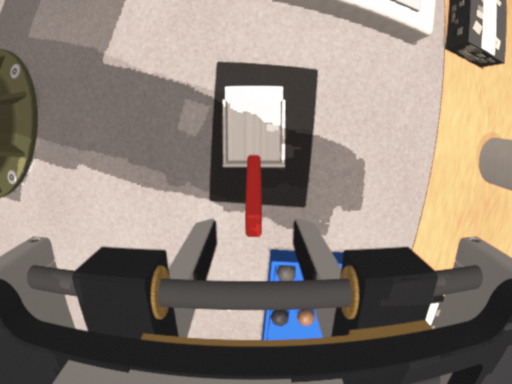

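Emit:
move_arm --pt "-0.001 -0.002 0.05 0" --pt "-0.001 -0.002 0.09 0" --pt "-0.001 -0.002 0.1075 0" --pt "-0.001 -0.002 0.1075 0"

```text
clock: 8.7
eef_pos: [440.2, -50.2, 64.7]
eef_rot: [-3.137, -0.002, 1.689]
wrist_force: [0.2, 0.5, 0.0]
finger_gap: 49.7
finger_force: 0.0
```

Emit:
move_arm --pt "0 0 0 0" --pt "0 0 0 0" --pt "0 0 0 0" --pt "0 0 0 0" --pt "0 0 0 0" --pt "0 0 0 0" --pt "0 0 0 0" --jaw 0 --squeeze 60

```text
clock: 9.4
eef_pos: [441.4, -52.3, 67.3]
eef_rot: [3.141, 0.0, 1.687]
wrist_force: [0.0, -1.0, 4.9]
finger_gap: 13.9
finger_force: 6.0
```

Emit:
move_arm --pt "0 0 -0.015 0" --pt "0 0 -0.03 0" --pt "0 0 -0.05 0" --pt "0 0 -0.07 0" --pt "0 0 -0.07 0" --pt "0 0 -0.07 0"

```text
clock: 10.0
eef_pos: [440.9, -52.2, 136.3]
eef_rot: [-3.141, -0.0, 1.687]
wrist_force: [0.1, 0.4, -1.6]
finger_gap: 13.7
finger_force: 60.0
```

```bash
cat >> h.py <<'E'
def scoopview(n=None):
    "scoop relative to TCP: wrist cloud in tool frame; prints profile of handle-free body: floor height vs forward distance"
    s=manip.read_state();c=cam('wrist',n);P=wcloud(c).reshape(-1,3)-s['eef_pos'];y=s['eef_rot'][2]
    u=P@[np.cos(y),np.sin(y),0];v=P@[np.sin(y),-np.cos(y),0];z=P[:,2]
    print('tcp',s['eef_pos'].round(1),np.rad2deg(y).round(1),'F',s['wrist_force'].round(1),'gap',round(s['finger_gap'],1),'clk',s['clock'])
    for a in range(25,125,10):
        k=(abs(u-a)<3)&(abs(v)<22)&(z>-150)&(z<0)
        w=(abs(u-a)<3)&(abs(abs(v)-32)<4)&(z>-150)&(z<0)
        if k.sum()>3: print(a,k.sum(),'mid med/max',np.median(z[k]).round(1),np.percentile(z[k],98).round(1),'| wall top',np.percentile(z[w],95).round(1) if w.sum()>3 else None)
    return c
E
python3 -c "
from h import *
scoopview('w4')"
```

```text
tcp [440.9 -52.2 136.3] 96.6 F [ 0.1  0.4 -1.6] gap 13.7 clk 10.0
25 690 mid med/max -27.7 -1.0 | wall top -26.3
35 538 mid med/max -60.7 -17.7 | wall top -32.3
45 388 mid med/max -61.2 -59.7 | wall top -32.4
55 431 mid med/max -61.3 -59.8 | wall top -32.6
65 381 mid med/max -61.3 -59.8 | wall top -32.7
75 387 mid med/max -61.2 -59.7 | wall top -32.2
85 435 mid med/max -61.4 -60.0 | wall top -32.8
95 402 mid med/max -61.5 -60.0 | wall top -32.7
105 392 mid med/max -61.5 -60.1 | wall top -60.1
115 117 mid med/max -61.5 -60.1 | wall top -60.4
```

Emit:
move_arm --pt "0 0 0 0" --pt "0 0 0 0" --pt "0 0 0 0" --squeeze 12

```text
clock: 10.35
eef_pos: [441.0, -52.2, 136.5]
eef_rot: [-3.141, -0.0, 1.687]
wrist_force: [0.4, -0.6, -1.0]
finger_gap: 14.2
finger_force: 12.0
```

```bash
python3 -c "
from h import *
scoopview()"
```

```text
tcp [441.  -52.2 136.5] 96.6 F [ 0.4 -0.6 -1. ] gap 14.2 clk 10.35
25 701 mid med/max -27.6 -0.6 | wall top -26.3
35 542 mid med/max -60.6 -17.4 | wall top -32.4
45 386 mid med/max -61.1 -59.9 | wall top -32.5
55 428 mid med/max -61.3 -59.8 | wall top -32.5
65 377 mid med/max -61.2 -59.9 | wall top -32.6
75 384 mid med/max -61.3 -59.9 | wall top -32.6
85 433 mid med/max -61.3 -59.9 | wall top -32.8
95 402 mid med/max -61.4 -60.0 | wall top -33.0
105 391 mid med/max -61.4 -59.7 | wall top -60.2
115 117 mid med/max -61.4 -59.9 | wall top -60.3
```

Emit:
move_arm --pt "0 0 0 0" --pt "0 0 0 0" --pt "0 0 0 0" --squeeze 6

```text
clock: 10.7
eef_pos: [441.2, -52.2, 136.9]
eef_rot: [3.142, -0.0, 1.687]
wrist_force: [-0.0, 0.0, -2.2]
finger_gap: 14.1
finger_force: 6.0
```

```bash
python3 -c "
from h import *
scoopview()"
```

```text
tcp [441.2 -52.2 136.9] 96.6 F [-0.   0.  -2.2] gap 14.1 clk 10.7
25 703 mid med/max -27.7 -0.5 | wall top -26.4
35 541 mid med/max -60.6 -17.3 | wall top -32.5
45 396 mid med/max -61.2 -59.9 | wall top -32.5
55 432 mid med/max -61.2 -59.8 | wall top -32.5
65 381 mid med/max -61.3 -59.9 | wall top -32.7
75 388 mid med/max -61.3 -60.0 | wall top -32.8
85 432 mid med/max -61.4 -59.9 | wall top -32.7
95 398 mid med/max -61.4 -60.0 | wall top -32.9
105 387 mid med/max -61.5 -60.0 | wall top -60.4
115 120 mid med/max -61.5 -60.2 | wall top -60.4
```

Emit:
move_arm --pt "0 0 0 0" --pt "0 0 0 0" --pt "0 0 0 0" --squeeze 3

```text
clock: 11.05
eef_pos: [441.2, -52.2, 137.0]
eef_rot: [3.142, 0.0, 1.687]
wrist_force: [-0.4, -0.0, -1.1]
finger_gap: 14.2
finger_force: 3.0
```

```bash
python3 -c "
from h import *
scoopview()"
```

```text
tcp [441.2 -52.2 137. ] 96.6 F [-0.4 -0.  -1.1] gap 14.2 clk 11.05
25 440 mid med/max -70.3 -28.3 | wall top -41.0
35 360 mid med/max -72.7 -71.2 | wall top -43.3
45 357 mid med/max -74.8 -73.3 | wall top -45.4
55 363 mid med/max -77.1 -75.6 | wall top -47.6
65 355 mid med/max -79.0 -77.6 | wall top -49.5
75 318 mid med/max -81.2 -80.0 | wall top -52.0
85 345 mid med/max -83.5 -81.7 | wall top -82.1
95 83 mid med/max -132.7 -131.3 | wall top -131.3
105 231 mid med/max -132.7 -131.1 | wall top -131.4
115 220 mid med/max -132.5 -131.0 | wall top -131.8
```

Emit:
move_arm --pt "0 0 0 0" --pt "0 0 0 0" --pt "0 0 0 0" --pt "0 0 0 0"

```text
clock: 11.5
eef_pos: [441.2, -52.2, 136.9]
eef_rot: [3.142, 0.0, 1.687]
wrist_force: [-0.8, 0.6, -0.6]
finger_gap: 13.9
finger_force: 3.0
```

```bash
python3 -c "
from h import *
scoopview()"
```

```text
tcp [441.2 -52.2 136.9] 96.6 F [-0.8  0.6 -0.6] gap 13.9 clk 11.5
25 405 mid med/max -71.0 -31.3 | wall top -42.0
35 357 mid med/max -73.4 -71.7 | wall top -43.8
45 356 mid med/max -75.7 -74.2 | wall top -46.4
55 355 mid med/max -77.9 -76.0 | wall top -48.4
65 351 mid med/max -80.0 -78.6 | wall top -50.7
75 304 mid med/max -82.4 -80.5 | wall top -53.1
85 330 mid med/max -84.6 -83.0 | wall top -83.2
95 127 mid med/max -132.6 -130.9 | wall top -131.1
105 233 mid med/max -132.6 -131.3 | wall top -131.3
115 225 mid med/max -132.4 -131.0 | wall top -131.5
```

```bash
python3 -c "
from h import *
go(565.6,-383,165,92.6)"
```

```text
from [441.2 -52.2 136.9] 96.6 move [-0.343, 0.0853, -0.0281, 0.0706] rows>= 8
```

Emit:
move_arm --pt "-0.02 0.005 -0.028 0.01" --pt "-0.06 0.015 -0.028 0.02" --pt "-0.1 0.025 -0.028 0.03" --pt "-0.145 0.036 -0.028 0.04" --pt "-0.19 0.047 -0.028 0.05" --pt "-0.235 0.058 -0.028 0.06" --pt "-0.28 0.07 -0.028 0.07" --pt "-0.315 0.078 -0.028 0.07" --pt "-0.335 0.083 -0.028 0.07" --pt "-0.343 0.085 -0.028 0.07" --pt "-0.343 0.085 -0.028 0.07" --squeeze 30

```text
clock: 12.65
eef_pos: [565.2, -383.3, 164.3]
eef_rot: [-3.141, -0.001, 1.616]
wrist_force: [-0.1, 0.1, -1.3]
finger_gap: 14.2
finger_force: 30.0
```

```bash
cat >> h.py <<'E'
def tray(c,W=True):
    P=wcloud(c) if W else cloud(c)
    p=clean(inb(P,450,640,-400,-100,31,41),5,4); print('trayrim',len(p),rect(p),p[:,2].mean())
    return P
def stones(P,T,lo=16,hi=45):
    "blobs standing above the tray floor inside the tray, in tray coordinates"
    a=np.deg2rad(T[2]);d=P-np.array([T[0],T[1],0]);x=d[...,0]*np.cos(a)+d[...,1]*np.sin(a);y=-d[...,0]*np.sin(a)+d[...,1]*np.cos(a)
    m=(abs(x)<118)&(abs(y)<53)&(P[...,2]>lo)&(P[...,2]<hi)
    k,l,st,ct=cv2.connectedComponentsWithStats(m.astype(np.uint8))
    for i in range(1,k):
        if st[i,4]>6: print('stone tray xy',x[l==i].mean().round(),y[l==i].mean().round(),'ztop',np.percentile(P[...,2][l==i],90).round(1),'n',st[i,4],'px',ct[i].round())
E
python3 -c "
from h import *
c=scoopview('w5');P=tray(c);stones(P,(540,-259,92.6))
c=cam('top');print('top');P=tray(c,0);stones(P,(540,-258.5,92.6))
p=clean(inb(P,450,620,-430,-100,30,42)); print(fitrect(p,246,116,[540,-259],92))
"
```

```text
tcp [ 565.2 -383.3  164.3] 92.6 F [-0.1  0.1 -1.3] gap 14.2 clk 12.65
25 408 mid med/max -71.0 -31.2 | wall top -41.6
35 356 mid med/max -73.5 -71.7 | wall top -43.9
45 357 mid med/max -75.7 -74.1 | wall top -46.2
55 354 mid med/max -78.1 -76.3 | wall top -48.3
65 351 mid med/max -80.2 -78.4 | wall top -50.9
75 301 mid med/max -82.4 -80.9 | wall top -52.7
85 315 mid med/max -84.6 -83.0 | wall top -83.3
trayrim 1474 (array([ 539.9, -279.5]), array([120.7, 212.2]), 2.6) 35.883191079110105
stone tray xy 88.0 40.0 ztop 22.6 n 39 px [202.   1.]
stone tray xy 86.0 3.0 ztop 21.7 n 34 px [234.   1.]
stone tray xy 64.0 -31.0 ztop 28.6 n 353 px [265.  16.]
stone tray xy 65.0 38.0 ztop 28.6 n 343 px [201.  17.]
stone tray xy 62.0 1.0 ztop 28.7 n 350 px [236.  18.]
stone tray xy 30.0 -36.0 ztop 28.3 n 370 px [270.  45.]
stone tray xy 26.0 2.0 ztop 28.5 n 377 px [234.  49.]
stone tray xy 25.0 38.0 ztop 28.4 n 372 px [201.  51.]
top
trayrim 342 (array([ 540.4, -259.3]), array([120.1, 251.3]), 2.7) 35.445145731435595
stone tray xy 34.0 -37.0 ztop 27.8 n 73 px [360. 190.]
stone tray xy 69.0 -32.0 ztop 27.9 n 75 px [347. 192.]
stone tray xy 99.0 3.0 ztop 27.9 n 75 px [335. 206.]
stone tray xy 66.0 1.0 ztop 29.0 n 72 px [348. 205.]
stone tray xy 30.0 2.0 ztop 28.0 n 72 px [362. 205.]
stone tray xy 70.0 39.0 ztop 28.8 n 70 px [348. 220.]
stone tray xy 29.0 39.0 ztop 28.0 n 75 px [364. 220.]
stone tray xy 100.0 38.0 ztop 28.4 n 75 px [336. 220.]
(array([ 540.1, -258.7,   92.7]), np.float64(1.75))
```

View pics/w5.png

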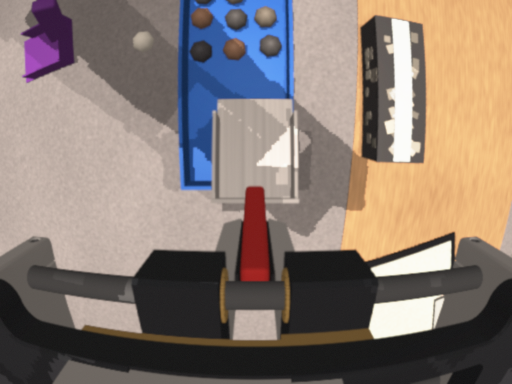

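Emit:
move_arm --pt "0 0 0.03 0" --pt "0 0 0.055 0" --pt "0 0 0.063 0" --pt "0 0 0.069 0" --pt "0 0 0.074 0" --pt "0 0 0.079 0" --pt "0 0 0.084 0" --pt "0 0 0.089 0" --pt "0 0 0.093 0" --pt "0 0 0.096 0" --pt "0 0 0.096 0" --squeeze 5

```text
clock: 13.85
eef_pos: [565.2, -383.0, 68.5]
eef_rot: [-3.141, -0.0, 1.617]
wrist_force: [0.3, -0.4, -1.6]
finger_gap: 13.9
finger_force: 5.0
```

```bash
python3 -c "
from h import *
c=scoopview('w6')
"
```

```text
tcp [ 565.2 -383.    68.5] 92.6 F [ 0.3 -0.4 -1.6] gap 13.9 clk 13.85
25 842 mid med/max -28.7 -1.8 | wall top -27.7
35 479 mid med/max -61.6 -22.1 | wall top -33.1
45 393 mid med/max -61.9 -60.4 | wall top -32.9
55 429 mid med/max -62.0 -60.5 | wall top -33.3
65 378 mid med/max -61.8 -60.4 | wall top -33.1
75 382 mid med/max -61.8 -60.5 | wall top -32.9
85 420 mid med/max -61.8 -60.3 | wall top -32.7
95 413 mid med/max -61.7 -60.3 | wall top -32.4
105 398 mid med/max -61.7 -60.4 | wall top -36.6
115 342 mid med/max -64.2 -62.4 | wall top -35.7
```

Emit:
move_arm --pt "0 0 0.001 0" --pt "0 0 0.001 0" --pt "0 0 0.001 0" --pt "0.005 0 0.001 0" --pt "0.015 0 0.001 0" --pt "0.025 0 0.001 0" --pt "0.035 0 0.001 0" --pt "0.045 0 0.001 0" --pt "0.055 0 0.001 0" --pt "0.065 0 0.001 0" --pt "0.073 0 0.001 0" --pt "0.08 0 0.001 0" --squeeze 60

```text
clock: 15.1
eef_pos: [561.8, -302.4, 68.4]
eef_rot: [3.141, 0.001, 1.617]
wrist_force: [0.2, 0.2, -1.5]
finger_gap: 13.6
finger_force: 60.0
```

Emit:
move_arm --pt "0.007 0 0 0" --pt "0.014 0 0 0" --pt "0.02 0 0 0" --pt "0.026 0 0 0" --pt "0.031 0 0 0" --pt "0.035 0 0 0" --pt "0.035 0 0 0"

```text
clock: 15.8
eef_pos: [560.2, -267.7, 68.4]
eef_rot: [3.141, 0.001, 1.617]
wrist_force: [0.1, -2.6, 7.1]
finger_gap: 13.8
finger_force: 60.0
```

```bash
python3 -c "
from h import *
c=scoopview('w7')
c=cam('top','t7');P=cloud(c);stones(P,(540.1,-258.7,92.7))
cv2.imwrite('pics/t7c.png',cv2.resize(c['frame'][170:240,315:435],None,fx=5,fy=5,interpolation=cv2.INTER_CUBIC))
"
```

```text
tcp [ 560.2 -267.7   68.4] 92.7 F [ 0.1 -2.6  7.1] gap 13.8 clk 15.8
25 852 mid med/max -28.9 -2.0 | wall top -27.6
35 489 mid med/max -61.8 -22.9 | wall top -32.8
45 426 mid med/max -61.9 -60.6 | wall top -32.2
55 389 mid med/max -61.8 -45.5 | wall top -32.8
65 402 mid med/max -42.0 -36.8 | wall top -32.7
75 391 mid med/max -46.0 -37.6 | wall top -32.7
85 537 mid med/max -51.9 -37.9 | wall top -33.0
95 472 mid med/max -37.9 -35.2 | wall top -32.2
105 403 mid med/max -44.2 -37.0 | wall top -33.6
115 453 mid med/max -41.6 -37.0 | wall top -34.2
stone tray xy 27.0 -18.0 ztop 40.6 n 168 px [364. 197.]
stone tray xy 97.0 -29.0 ztop 31.0 n 147 px [336. 193.]
stone tray xy 84.0 -5.0 ztop 30.6 n 220 px [341. 203.]
stone tray xy 70.0 39.0 ztop 28.1 n 77 px [347. 220.]
stone tray xy 29.0 39.0 ztop 28.1 n 76 px [364. 220.]
stone tray xy 101.0 38.0 ztop 28.7 n 76 px [335. 220.]
```

View pics/w7.png

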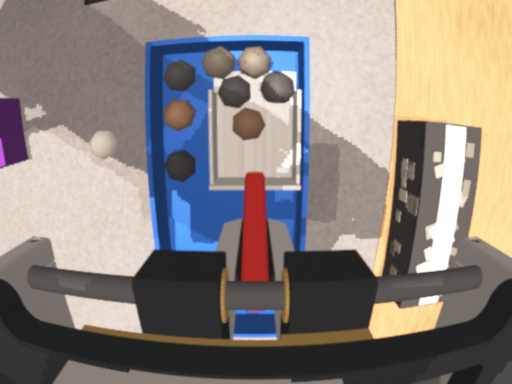

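Emit:
move_arm --pt "0.004 0 0 0" --pt "0.008 0 0 0" --pt "0.011 0 0 0" --pt "0.014 0 0 0" --pt "0.016 0 0 0" --pt "0.016 0 0 0"

```text
clock: 16.5
eef_pos: [560.3, -254.9, 69.5]
eef_rot: [3.138, 0.007, 1.617]
wrist_force: [3.0, -20.3, 6.6]
finger_gap: 13.9
finger_force: 60.0
```

```bash
python3 -c "
from h import *
c=scoopview('w8')
"
```

```text
tcp [ 560.3 -254.9   69.5] 92.7 F [  3.  -20.3   6.6] gap 13.9 clk 16.5
25 900 mid med/max -30.0 -3.1 | wall top -27.8
35 458 mid med/max -62.1 -24.5 | wall top -32.9
45 372 mid med/max -62.4 -61.1 | wall top -33.2
55 380 mid med/max -61.7 -39.4 | wall top -32.9
65 425 mid med/max -43.4 -37.7 | wall top -33.1
75 469 mid med/max -42.9 -37.6 | wall top -33.5
85 477 mid med/max -38.9 -36.3 | wall top -33.1
95 426 mid med/max -44.8 -39.7 | wall top -33.4
105 418 mid med/max -43.1 -37.9 | wall top -33.7
115 753 mid med/max -47.4 -32.3 | wall top -33.0
```

View pics/w8.png

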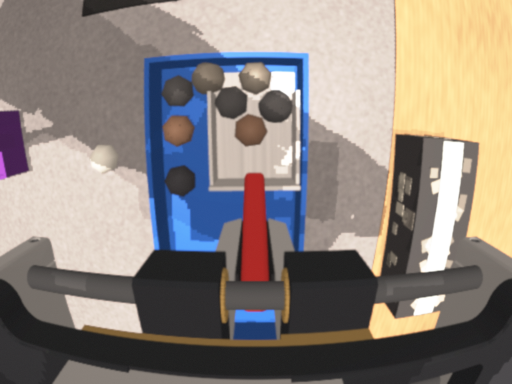

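Emit:
move_arm --pt "-0.003 0 -0.001 0" --pt "-0.003 -0.003 -0.001 0" --pt "-0.003 -0.006 -0.001 0" --pt "-0.003 -0.009 -0.001 0" --pt "-0.001 -0.009 -0.001 0" --pt "-0.001 -0.009 -0.001 0"

```text
clock: 17.15
eef_pos: [550.8, -255.5, 69.5]
eef_rot: [3.139, 0.005, 1.617]
wrist_force: [1.6, -17.6, 0.5]
finger_gap: 13.7
finger_force: 60.0
```

```bash
python3 -c "
from h import *
c=scoopview('w9')
cv2.imwrite('pics/w9c.png',cv2.resize(c['frame'][40:200,140:320],None,fx=3,fy=3))
"
```

```text
tcp [ 550.8 -255.5   69.5] 92.7 F [  1.6 -17.6   0.5] gap 13.7 clk 17.15
25 892 mid med/max -31.3 -2.9 | wall top -28.0
35 467 mid med/max -62.1 -25.0 | wall top -33.7
45 382 mid med/max -62.4 -61.0 | wall top -33.8
55 387 mid med/max -45.9 -38.1 | wall top -33.8
65 413 mid med/max -42.8 -37.6 | wall top -33.8
75 480 mid med/max -41.9 -37.6 | wall top -34.0
85 469 mid med/max -39.2 -36.4 | wall top -33.9
95 419 mid med/max -46.2 -40.0 | wall top -39.5
105 440 mid med/max -43.4 -38.2 | wall top -36.6
115 754 mid med/max -48.4 -32.4 | wall top -33.1
```

View pics/w9c.png

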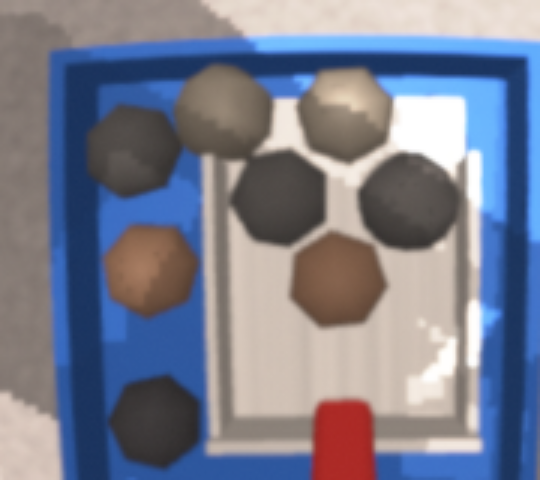

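Emit:
move_arm --pt "-0.004 0 -0.003 0" --pt "-0.006 0 -0.006 0" --pt "-0.01 0 -0.008 0" --pt "-0.015 0 -0.01 0" --pt "-0.021 0 -0.012 0" --pt "-0.027 0 -0.016 0" --pt "-0.033 0 -0.021 0" --pt "-0.036 0 -0.026 0" --pt "-0.036 0 -0.034 0" --pt "-0.036 0 -0.04 0" --pt "-0.036 0 -0.04 0" --pt "-0.036 0 -0.04 0"

```text
clock: 18.4
eef_pos: [552.0, -289.4, 109.0]
eef_rot: [3.141, 0.0, 1.617]
wrist_force: [0.4, -0.6, -3.4]
finger_gap: 14.2
finger_force: 60.0
```

```bash
python3 -c "
from h import *
c=scoopview('w10')
cv2.imwrite('pics/w10c.png',cv2.resize(c['frame'][20:200,140:320],None,fx=2.5,fy=2.5))
"
```

```text
tcp [ 552.  -289.4  109. ] 92.7 F [ 0.4 -0.6 -3.4] gap 14.2 clk 18.4
25 877 mid med/max -29.0 -2.6 | wall top -27.6
35 461 mid med/max -61.9 -23.8 | wall top -33.6
45 405 mid med/max -62.1 -60.6 | wall top -33.7
55 399 mid med/max -61.3 -38.4 | wall top -33.4
65 409 mid med/max -42.5 -37.4 | wall top -33.7
75 484 mid med/max -42.1 -37.1 | wall top -33.5
85 480 mid med/max -38.8 -36.0 | wall top -33.5
95 424 mid med/max -45.8 -39.6 | wall top -34.4
105 479 mid med/max -41.1 -37.2 | wall top -38.1
115 156 mid med/max -41.9 -37.3 | wall top -38.3
```

View pics/w10c.png

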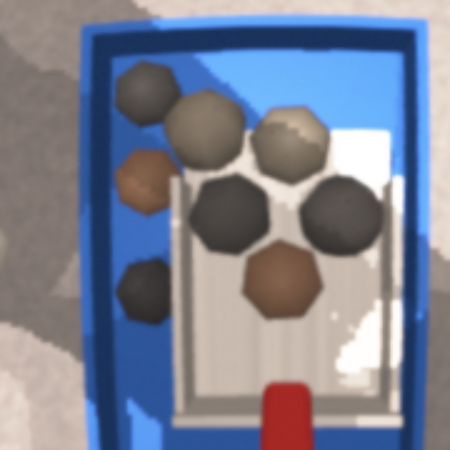

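Emit:
move_arm --pt "0 0 -0.008 0" --pt "0 0 -0.022 0" --pt "0 0 -0.045 0" --pt "0 0 -0.068 0" --pt "0 0 -0.085 0" --pt "0 0 -0.096 0" --pt "0 0 -0.1 0" --pt "0 0 -0.1 0"

```text
clock: 19.25
eef_pos: [552.0, -289.6, 209.2]
eef_rot: [3.141, 0.0, 1.617]
wrist_force: [0.2, -0.5, -2.8]
finger_gap: 13.8
finger_force: 60.0
```

Emit:
move_arm --pt "0.05 0.001 0 0" --pt "0.1 0.002 0 0" --pt "0.145 0.003 0 0" --pt "0.185 0.004 0 0" --pt "0.22 0.005 0 0" --pt "0.25 0.006 0 0" --pt "0.275 0.006 0 0" --pt "0.297 0.007 0 0" --pt "0.315 0.007 0 0" --pt "0.33 0.008 0 0" --pt "0.342 0.008 0 0" --pt "0.353 0.008 0 0"

```text
clock: 20.45
eef_pos: [543.6, 64.0, 208.6]
eef_rot: [-3.141, 0.0, 1.617]
wrist_force: [-0.0, 0.3, -1.6]
finger_gap: 13.7
finger_force: 60.0
```

Emit:
move_arm --pt "0.01 0 0 0" --pt "0.02 0 0 0" --pt "0.031 0 0 0" --pt "0.043 0.001 0 0.01" --pt "0.055 0.001 0 0.02" --pt "0.067 0.001 0 0.03" --pt "0.078 0.002 0 0.04" --pt "0.088 0.002 0 0.05" --pt "0.097 0.002 0 0.05" --pt "0.103 0.002 0 0.05" --pt "0.106 0.002 0 0.05" --pt "0.106 0.002 0 0.05"

```text
clock: 21.65
eef_pos: [540.8, 169.6, 208.9]
eef_rot: [-3.142, 0.0, 1.567]
wrist_force: [-0.3, 0.1, -2.2]
finger_gap: 13.7
finger_force: 60.0
```

```bash
cat >> h.py <<'E'
def onscoop(c):
    s=manip.read_state();P=wcloud(c);d=P-s['eef_pos'];y=s['eef_rot'][2]
    u=d@[np.cos(y),np.sin(y),0];v=d@[np.sin(y),-np.cos(y),0];z=d[...,2]
    m=(u>28)&(u<130)&(abs(v)<45)&(z>-48)&(z<-35)&(~((abs(v)>29)&(z>-37)))&(~((abs(v)<10)&(u<34)))
    m=cv2.morphologyEx(m.astype(np.uint8),cv2.MORPH_OPEN,np.ones((3,3)))
    k,l,st,ct=cv2.connectedComponentsWithStats(m)
    for i in range(1,k):
        if st[i,4]>30: print('blob u v',u[l==i].mean().round(),v[l==i].mean().round(),'z',z[l==i].max().round(),'n',st[i,4])
E
python3 -c "
from h import *
c=scoopview('w11');onscoop(c)
c=cam('top','t11');P=cloud(c);stones(P,(540.1,-258.7,92.7))
p1=clean(inb(P,460,640,170,360,97,110)); print('pan',len(p1),fitrect(p1,117,117,[537,259],-6))
"
```

```text
tcp [540.8 169.6 208.9] 89.8 F [-0.3  0.1 -2.2] gap 13.7 clk 21.65
25 851 mid med/max -28.9 -2.6 | wall top -27.9
35 458 mid med/max -39.8 -24.0 | wall top -33.3
45 426 mid med/max -42.2 -37.6 | wall top -33.5
55 468 mid med/max -40.1 -36.0 | wall top -33.4
65 450 mid med/max -43.2 -36.6 | wall top -33.4
75 438 mid med/max -40.9 -36.2 | wall top -33.9
85 393 mid med/max -61.0 -37.6 | wall top -33.7
95 416 mid med/max -62.3 -60.8 | wall top -34.1
105 400 mid med/max -62.4 -61.0 | wall top -61.0
blob u v 77.0 4.0 z -35.0 n 853
blob u v 61.0 -17.0 z -35.0 n 830
blob u v 55.0 17.0 z -35.0 n 853
blob u v 41.0 -4.0 z -35.0 n 622
stone tray xy 70.0 39.0 ztop 28.9 n 76 px [347. 220.]
stone tray xy 29.0 39.0 ztop 28.6 n 74 px [364. 220.]
stone tray xy 103.0 40.0 ztop 29.2 n 75 px [334. 221.]
pan 4 (array([524.7, 227.1, -14.2]), np.float64(0.47))
```

Emit:
move_arm --pt "0 0 0 0" --pt "0 0 0 0" --pt "0 0 0 0" --pt "0 0 0 0" --pt "0 0 0 0" --squeeze 3

```text
clock: 22.25
eef_pos: [540.9, 169.3, 209.0]
eef_rot: [3.141, -0.0, 1.567]
wrist_force: [0.4, -0.1, -1.2]
finger_gap: 13.9
finger_force: 3.0
```

```bash
python3 -c "
from h import *
c=scoopview('w12')
c=cam('top','t12');P=cloud(c)
# find stray stones: blobs 10-40 mm high outside known things
b=cv2.morphologyEx(((P[...,2]>10)&(P[...,2]<32)).astype(np.uint8),cv2.MORPH_OPEN,np.ones((3,3)))
k,l,st,ct=cv2.connectedComponentsWithStats(b)
for i in range(1,k):
    if 20<st[i,4]<250: print('blob',P[l==i].mean(0).round(),st[i,4],c['frame'][l==i].mean(0).round(),ct[i].round())
"
```

```text
tcp [540.9 169.3 209. ] 89.8 F [ 0.4 -0.1 -1.2] gap 13.9 clk 22.25
25 321 mid med/max -97.0 -94.7 | wall top -63.6
35 320 mid med/max -102.1 -99.8 | wall top -68.9
45 316 mid med/max -107.5 -105.0 | wall top -74.5
55 294 mid med/max -143.2 -111.0 | wall top -111.8
65 205 mid med/max -143.6 -142.2 | wall top -142.6
75 202 mid med/max -143.7 -142.4 | wall top -142.3
85 256 mid med/max -143.5 -123.8 | wall top -142.6
95 256 mid med/max -127.2 -117.9 | wall top -142.3
105 243 mid med/max -123.9 -118.6 | wall top -125.9
115 231 mid med/max -143.2 -117.5 | wall top -125.0
blob [816. 503.  21.] 165 [34. 41. 48.] [80. 89.]
blob [690. 625.  21.] 170 [34. 37. 39.] [ 27. 135.]
blob [636. 631.  21.] 36 [39. 42. 44.] [ 22. 156.]
blob [628. 660.  20.] 33 [36. 39. 41.] [ 11. 159.]
blob [ 546. -380.   21.] 175 [62. 30. 12.] [421. 203.]
blob [ 496. -157.   24.] 75 [80. 66. 62.] [334. 220.]
blob [ 498. -190.   24.] 76 [79. 77. 96.] [347. 220.]
blob [ 499. -231.   24.] 76 [68. 51. 46.] [364. 220.]
blob [ 429. -214.   20.] 78 [151. 161. 163.] [357. 248.]
blob [ 270. -240.   23.] 40 [90. 58. 83.] [368. 314.]
```

```bash
cat >> h.py <<'E'
def pan(c,W=True):
    P=wcloud(c) if W else cloud(c);a=np.deg2rad(-5.9);d=P-np.array([537.5,259.5,0])
    x=d[...,0]*np.cos(a)+d[...,1]*np.sin(a);y=-d[...,0]*np.sin(a)+d[...,1]*np.cos(a)
    m=(abs(x)<55)&(abs(y)<55)&(P[...,2]>80)&(P[...,2]<125)
    k,l,st,ct=cv2.connectedComponentsWithStats(cv2.morphologyEx(m.astype(np.uint8),cv2.MORPH_OPEN,np.ones((3,3))))
    for i in range(1,k):
        if st[i,4]>15: print('pan blob',x[l==i].mean().round(),y[l==i].mean().round(),P[...,2][l==i].max().round(),st[i,4],ct[i].round())
    return m
E
python3 -c "
from h import *
c=cam('wrist','w13');pan(c)
cv2.imwrite('pics/w13c.png',np.hstack([cv2.resize(c['frame'][:240,130:390],None,fx=2,fy=2)]))
s=manip.read_state();print(s['clock'])
"
```

```text
pan blob -32.0 35.0 93.0 853 [223.  66.]
pan blob 37.0 41.0 93.0 442 [291.  67.]
pan blob 10.0 17.0 93.0 430 [262.  87.]
pan blob -50.0 -0.0 124.0 338 [198.  98.]
pan blob 10.0 -45.0 125.0 1437 [256. 149.]
22.4
```

View pics/w13c.png

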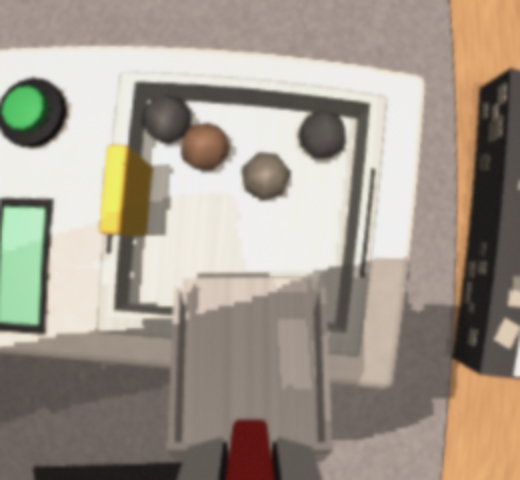

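```bash
python3 -c "
from h import *
a=load('top0.npz');c=cam('top','t13')
A=cloud(a);P=cloud(c)
d=np.abs(a['frame'].astype(int)-c['frame']).sum(2)>70
k,l,st,ct=cv2.connectedComponentsWithStats(d.astype(np.uint8))
for i in range(1,k):
    if st[i,4]>12: print(ct[i].round(),st[i].tolist(),P[l==i].mean(0).round(),'was z',np.median(A[...,2][l==i]).round())
c=cam('scene','s13');h=inb(cloud(c),300,700,-420,120,9,30);print(len(h))
np.savez('s13.npz',**{k:np.array(v) for k,v in c.items()})
a=load('scene0.npz');P=cloud(c)
d=np.abs(a['frame'].astype(int)-c['frame']).sum(2)>90
k,l,st,ct=cv2.connectedComponentsWithStats(d.astype(np.uint8))
print('scene')
for i in range(1,k):
    if st[i,4]>12: print(ct[i].round(),st[i].tolist(),P[l==i].mean(0).round())
"
```

```text
[2. 4.] [0, 0, 5, 9, 16] [1530. 1292. -748.] was z -749.0
[152.   9.] [53, 0, 211, 23, 2619] [1532.  564. -743.] was z -749.0
[294.  12.] [280, 0, 28, 27, 303] [1547. -134. -740.] was z -750.0
[423.  16.] [346, 0, 153, 34, 3082] [1556. -778. -744.] was z -752.0
[306.   8.] [303, 4, 7, 8, 23] [1577. -195. -750.] was z -751.0
[324.  18.] [309, 5, 37, 24, 228] [1521. -284. -744.] was z -751.0
[238.  13.] [235, 9, 7, 10, 30] [1533.  142. -749.] was z -749.0
[230.  14.] [225, 12, 10, 5, 17] [1528.  183. -750.] was z -749.0
[231.  21.] [223, 16, 16, 8, 48] [1493.  176. -751.] was z -751.0
[464.  29.] [460, 24, 8, 9, 19] [1445. -933. -663.] was z -752.0
[274.  58.] [272, 54, 5, 9, 14] [931.   2.   1.] was z 1.0
[36. 74.] [0, 59, 73, 30, 1049] [834. 591.  66.] was z 61.0
[266.  76.] [262, 73, 10, 7, 31] [851.  24.  60.] was z 88.0
[482. 116.] [442, 73, 70, 88, 4416] [ 786. -555.   11.] was z 5.0
[264.  94.] [249, 79, 32, 26, 184] [806.  29.  59.] was z 88.0
[58. 94.] [57, 92, 4, 5, 16] [786. 534.  61.] was z 61.0
[172. 124.] [132, 114, 77, 26, 856] [695. 238. 153.] was z 56.0
[  8. 133.] [0,
[... 2196 characters left out ...]
 -2.]
[112. 133.] [107, 128, 10, 10, 56] [64. 80. 12.]
[237. 194.] [123, 129, 209, 140, 9404] [463.  74.   3.]
[133. 142.] [122, 130, 27, 31, 453] [131.  86.   4.]
[109. 171.] [89, 156, 35, 30, 320] [142. -26.   4.]
[ 48. 167.] [44, 163, 10, 8, 44] [  0. -95.  12.]
[ 67. 183.] [64, 182, 8, 4, 19] [  72. -107.   -1.]
[ 77. 187.] [74, 186, 8, 3, 15] [ 104. -104.   -1.]
[304. 234.] [302, 229, 5, 10, 19] [667.  50.  -2.]
[204. 278.] [198, 272, 13, 14, 129] [ 528. -160.    2.]
[197. 292.] [191, 285, 13, 14, 140] [ 535. -195.    9.]
[211. 297.] [205, 291, 13, 14, 140] [ 565. -189.    3.]
[187. 306.] [181, 299, 14, 15, 144] [ 535. -231.    9.]
[204. 312.] [198, 306, 13, 14, 130] [ 571. -224.    3.]
```

Emit:
move_arm --pt "0 0 -0.02 0" --pt "0 0 -0.04 0" --pt "-0.02 0 -0.06 0" --pt "-0.06 0 -0.06 0" --pt "-0.1 0 -0.06 0" --pt "-0.13 0 -0.06 0" --pt "-0.15 0 -0.06 0" --pt "-0.15 0 -0.06 0" --squeeze 30

```text
clock: 23.3
eef_pos: [540.2, 17.3, 269.0]
eef_rot: [3.142, 0.0, 1.564]
wrist_force: [-0.2, -0.0, -1.4]
finger_gap: 13.9
finger_force: 30.0
```

```bash
python3 -c "
from h import *
c=cam('wrist','w14');pan(c)
def blobs(P,z0,z1,mn,mx,o=3):
    b=cv2.morphologyEx(((P[...,2]>z0)&(P[...,2]<z1)&(P[...,0]>250)&(P[...,0]<760)&(abs(P[...,1])<450)).astype(np.uint8),cv2.MORPH_OPEN,np.ones((o,o)))
    k,l,st,ct=cv2.connectedComponentsWithStats(b)
    for i in range(1,k):
        if mn<st[i,4]<mx: print('blob',P[l==i].mean(0).round(),st[i,4],ct[i].round())
print('wrist');blobs(wcloud(c),10,30,60,900)
c=cam('top','t14');print('top');pan(c,0);blobs(cloud(c),10,30,20,250)
c=cam('scene','s14');print('scene');pan(c,0);blobs(cloud(c),10,30,20,400)
"
```

```text
pan blob -52.0 -19.0 95.0 21 [208.   1.]
wrist
blob [685. 220.  20.] 263 [351.  39.]
blob [513. 153.  21.] 254 [235.  78.]
blob [ 271. -239.   20.] 81 [114. 309.]
top
pan blob 30.0 41.0 92.0 92 [147. 182.]
pan blob 11.0 11.0 92.0 74 [158. 192.]
pan blob -16.0 37.0 93.0 86 [146. 202.]
pan blob -42.0 41.0 93.0 90 [142. 213.]
blob [ 587. -378.   20.] 41 [420. 187.]
blob [ 521. -381.   20.] 89 [422. 213.]
blob [513. 154.  21.] 82 [211. 210.]
blob [ 499. -231.   24.] 76 [364. 220.]
blob [ 496. -189.   24.] 48 [347. 221.]
blob [ 429. -215.   20.] 76 [357. 248.]
scene
pan blob -43.0 36.0 91.0 40 [290. 118.]
pan blob -15.0 33.0 91.0 50 [299. 122.]
pan blob 32.0 35.0 91.0 53 [315. 129.]
pan blob 12.0 8.0 90.0 41 [302. 132.]
blob [389. 177.  20.] 44 [231. 150.]
blob [565. 156.  20.] 230 [287. 181.]
blob [717. 160.  20.] 132 [344. 203.]
blob [ 268. -180.   21.] 53 [104. 231.]
blob [ 264. -245.   20.] 30 [ 83. 253.]
blob [ 308. -231.   21.] 119 [102. 256.]
blob [ 513. -143.   20.] 132 [202. 265.]
blob [ 430. -221.   19.] 97 [149. 278.]
blob [ 571. -139.   20.] 42 [225. 276.]
blob [ 486. -323.   21.] 275 [139. 331.]
blob [ 600. -288.   20.] 21 [197. 343.]
blob [ 603. -354.   19.] 54 [178. 375.]
```

```bash
python3 -c "
from h import *
go(525.9,-384.2,200,92.65)"
```

```text
from [540.3  20.  268.9] 89.8 move [-0.4042, -0.0128, 0.0689, -0.05] rows>= 9
```

Emit:
move_arm --pt "-0.03 -0.001 0 0" --pt "-0.08 -0.003 0 -0.01" --pt "-0.13 -0.004 0.01 -0.02" --pt "-0.18 -0.006 0.03 -0.03" --pt "-0.23 -0.007 0.05 -0.04" --pt "-0.28 -0.009 0.06 -0.05" --pt "-0.325 -0.011 0.069 -0.05" --pt "-0.365 -0.012 0.069 -0.05" --pt "-0.39 -0.013 0.069 -0.05" --pt "-0.404 -0.013 0.069 -0.05" --pt "-0.404 -0.013 0.069 -0.05" --pt "-0.404 -0.013 0.069 -0.05"

```text
clock: 24.65
eef_pos: [526.3, -383.1, 200.0]
eef_rot: [3.142, -0.0, 1.618]
wrist_force: [0.2, -0.2, -1.6]
finger_gap: 13.9
finger_force: 30.0
```

```bash
python3 -c "
from h import *
c=scoopview('w15');P=tray(c);stones(P,(540,-259,92.6));go(525.9,-384.2,125,92.65)"
```

```text
tcp [ 526.3 -383.1  200. ] 92.7 F [ 0.2 -0.2 -1.6] gap 13.9 clk 24.65
25 320 mid med/max -97.0 -94.6 | wall top -64.1
35 321 mid med/max -102.2 -100.0 | wall top -69.3
45 313 mid med/max -107.6 -105.2 | wall top -75.0
55 90 mid med/max -111.8 -110.2 | wall top -110.1
trayrim 1458 (array([ 539.8, -271.5]), array([121. , 228.2]), 2.8) 35.89257625785085
stone tray xy 95.0 40.0 ztop 28.5 n 202 px [237.   5.]
stone tray xy 65.0 39.0 ztop 28.5 n 300 px [238.  27.]
stone tray xy 25.0 39.0 ztop 28.3 n 311 px [238.  58.]
from [ 526.3 -382.9  200.1] 92.7 move [-0.0013, -0.0005, 0.0751, 0.0014] rows>= 2
```

Emit:
move_arm --pt "-0.001 0 0.04 0" --pt "-0.001 0 0.07 0" --pt "-0.001 0 0.08 0" --pt "-0.001 0 0.087 0" --pt "-0.001 0 0.093 0" --pt "-0.001 0 0.099 0" --pt "-0.001 0 0.105 0" --pt "-0.001 0 0.111 0" --pt "-0.001 0 0.117 0" --pt "-0.001 0 0.123 0" --pt "-0.001 0 0.128 0" --pt "-0.001 0 0.131 0" --squeeze 5

```text
clock: 25.9
eef_pos: [527.5, -386.9, 74.6]
eef_rot: [3.137, 0.006, 1.617]
wrist_force: [-12.2, 2.2, 40.9]
finger_gap: 13.9
finger_force: 25.0
```

Emit:
move_arm --pt "0 0 0 0" --pt "0 0 0.001 0" --pt "0 0 0.001 0"

```text
clock: 26.2
eef_pos: [527.5, -387.0, 74.6]
eef_rot: [3.136, 0.006, 1.617]
wrist_force: [-9.4, 3.0, 32.7]
finger_gap: 14.4
finger_force: 22.7
```

```bash
python3 -c "
from h import *
c=scoopview('w16');P=wcloud(c);stones(P,(540,-259,92.6),18,40)"
```

```text
tcp [ 527.5 -387.    74.6] 92.7 F [-9.4  3.  32.7] gap 14.4 clk 26.2
25 464 mid med/max -44.1 -42.1 | wall top -13.2
35 477 mid med/max -48.0 -45.9 | wall top -17.1
45 454 mid med/max -51.8 -49.8 | wall top -20.8
55 441 mid med/max -55.6 -53.7 | wall top -24.3
65 421 mid med/max -59.5 -57.5 | wall top -28.4
75 391 mid med/max -69.9 -61.5 | wall top -62.4
85 372 mid med/max -70.2 -68.8 | wall top -69.2
95 370 mid med/max -70.3 -68.7 | wall top -69.1
105 370 mid med/max -70.2 -68.8 | wall top -69.2
115 353 mid med/max -70.2 -68.8 | wall top -69.0
stone tray xy 24.0 39.0 ztop 28.6 n 673 px [227.  20.]
stone tray xy -94.0 18.0 ztop 35.2 n 5430 px [254. 170.]
```

Emit:
move_arm --pt "0 0 -0.004 0" --pt "0 0 -0.006 0" --pt "0 0 -0.006 0"

```text
clock: 26.55
eef_pos: [526.4, -385.5, 75.2]
eef_rot: [3.14, 0.001, 1.617]
wrist_force: [-0.2, 1.2, 10.4]
finger_gap: 13.8
finger_force: 7.7
```

Emit:
move_arm --pt "0 0 0 0" --pt "0 0 0 0" --pt "0 0 0 0" --pt "0 0 0 0" --jaw 0.03

```text
clock: 26.95
eef_pos: [526.4, -385.8, 75.1]
eef_rot: [3.14, 0.002, 1.617]
wrist_force: [0.1, 0.2, 7.3]
finger_gap: 29.7
finger_force: 3.5
```

```bash
python3 -c "
from h import *
c=scoopview('w17');P=wcloud(c);stones(P,(540,-259,92.6),18,40);handle(c,(480,600),(-460,-330))
p=clean(inb(P,480,570,-400,-260,33,37));print(rect(p))"
```

```text
tcp [ 526.4 -385.8   75.1] 92.7 F [0.1 0.2 7.3] gap 29.7 clk 26.95
25 457 mid med/max -44.5 -42.4 | wall top -13.7
35 456 mid med/max -48.2 -46.3 | wall top -17.4
45 448 mid med/max -51.9 -50.2 | wall top -21.0
55 431 mid med/max -55.6 -54.0 | wall top -24.8
65 383 mid med/max -59.4 -57.4 | wall top -28.4
75 373 mid med/max -70.5 -60.9 | wall top -62.5
85 371 mid med/max -70.7 -69.2 | wall top -69.7
95 366 mid med/max -70.8 -69.4 | wall top -69.6
105 369 mid med/max -70.7 -69.4 | wall top -69.6
115 365 mid med/max -70.8 -69.5 | wall top -69.6
stone tray xy 24.0 39.0 ztop 28.5 n 652 px [229.  22.]
stone tray xy -93.0 19.0 ztop 35.4 n 5708 px [254. 170.]
handle 2510 (array([ 526.3, -385.3]), array([12.5, 24.2]), 2.9)
75 72 [ 526.3 -374.    79. ] 520.0 532.0
90 194 [ 525.8 -375.    90.5] 520.0 532.0
105 258 [ 526.1 -376.4  105.3] 520.0 532.0
120 337 [ 525.9 -377.8  120.7] 520.0 532.0
(array([ 524.5, -322. ]), array([ 85.4, 127.1]), 2.7)
```

Emit:
move_arm --pt "0 0 0 0" --pt "0 0 0 0" --pt "0 0 0 0" --pt "0 0 0 0" --jaw 0 --squeeze 40

```text
clock: 27.4
eef_pos: [526.4, -385.8, 75.1]
eef_rot: [3.14, 0.001, 1.617]
wrist_force: [0.3, -0.1, 7.2]
finger_gap: 13.8
finger_force: 44.5
```

Emit:
move_arm --pt "0 0 -0.006 0" --pt "0 0 -0.012 0" --pt "0.01 0 -0.012 0" --pt "0.022 0 -0.012 0" --pt "0.032 0 -0.012 0" --pt "0.038 0 -0.012 0" --pt "0.04 0 -0.009 0" --pt "0.04 0 -0.006 0" --pt "0.04 0 -0.003 0" --pt "0.04 0 -0.003 0"

```text
clock: 28.4
eef_pos: [523.6, -345.7, 76.2]
eef_rot: [-3.141, -0.001, 1.616]
wrist_force: [-0.0, 0.4, -1.3]
finger_gap: 14.1
finger_force: 44.4
```

Emit:
move_arm --pt "0 0 0 0" --pt "0 0 0 0" --pt "0 0 0 0" --pt "0 0 0 0" --jaw 0.03

```text
clock: 28.8
eef_pos: [523.9, -345.7, 77.1]
eef_rot: [3.141, 0.0, 1.617]
wrist_force: [-0.2, -0.1, 0.5]
finger_gap: 29.8
finger_force: 0.0
```

```bash
python3 -c "
from h import *
c=scoopview('w18');P=wcloud(c);stones(P,(540,-259,92.6),18,40);handle(c,(480,600),(-460,-330))"
```

```text
tcp [ 523.9 -345.7   77.1] 92.6 F [-0.2 -0.1  0.5] gap 29.8 clk 28.8
25 357 mid med/max -70.7 -69.3 | wall top -41.9
35 363 mid med/max -70.6 -69.0 | wall top -42.1
45 365 mid med/max -70.7 -69.4 | wall top -42.2
55 365 mid med/max -70.7 -69.3 | wall top -42.0
65 369 mid med/max -70.7 -69.3 | wall top -51.1
75 370 mid med/max -70.8 -69.3 | wall top -69.5
85 370 mid med/max -72.6 -71.4 | wall top -71.6
95 366 mid med/max -72.8 -71.2 | wall top -71.7
105 429 mid med/max -72.3 -48.9 | wall top -56.1
115 383 mid med/max -72.2 -48.2 | wall top -52.3
stone tray xy 65.0 39.0 ztop 28.6 n 644 px [230.  22.]
stone tray xy 26.0 39.0 ztop 28.5 n 711 px [230.  70.]
stone tray xy -67.0 47.0 ztop 35.3 n 702 px [219. 188.]
stone tray xy -67.0 -7.0 ztop 35.3 n 733 px [289. 188.]
stone tray xy -82.0 19.0 ztop 39.2 n 9 px [256. 210.]
handle 1851 (array([ 524.9, -371.4]), array([12.5, 57.7]), 2.5)
45 178 [ 523.7 -345.6   47. ] 518.0 530.0
60 275 [ 524.  -351.9   60.3] 518.0 530.0
75 327 [ 524.4 -358.9   74.9] 518.0 530.0
90 363 [ 524.6 -366.    89.9] 519.0 530.0
105 11 [ 523.  -369.1   98.5] 519.0 530.0
120 616 [ 525.7 -382.9  122.4] 519.0 532.0
```

Emit:
move_arm --pt "-0.015 0 0 0" --pt "-0.03 0 0.004 0" --pt "-0.034 0 0.009 0" --pt "-0.034 0 0.01 0" --pt "-0.034 0 0.01 0"

```text
clock: 29.35
eef_pos: [525.1, -379.5, 66.3]
eef_rot: [-3.141, -0.001, 1.616]
wrist_force: [0.3, 0.9, -0.0]
finger_gap: 29.8
finger_force: 0.0
```

Emit:
move_arm --pt "0 0 0 0" --pt "0 0 0 0" --pt "0 0 0 0" --pt "0 0 0 0" --pt "0 0 0 0" --jaw 0 --squeeze 60

```text
clock: 29.85
eef_pos: [525.6, -379.4, 67.2]
eef_rot: [3.141, 0.0, 1.617]
wrist_force: [0.6, 0.7, 2.4]
finger_gap: 13.9
finger_force: 60.0
```

Emit:
move_arm --pt "0.008 0 0 0" --pt "0.018 0 0 0" --pt "0.028 0 0 0" --pt "0.038 0 0 0" --pt "0.048 0 0 0" --pt "0.058 0 0 0" --pt "0.068 0 0 0" --pt "0.078 0 0 0" --pt "0.088 0 0 0" --pt "0.096 0 0 0" --pt "0.102 0 0 0" --pt "0.106 0 0 0"

```text
clock: 31.05
eef_pos: [520.6, -273.0, 67.1]
eef_rot: [3.141, 0.0, 1.617]
wrist_force: [0.1, -4.1, 5.2]
finger_gap: 14.1
finger_force: 60.0
```

```bash
python3 -c "
from h import *
c=scoopview('w19');P=wcloud(c);stones(P,(540,-259,92.6),18,40);onscoop(c)"
```

```text
tcp [ 520.6 -273.    67.1] 92.7 F [ 0.1 -4.1  5.2] gap 14.1 clk 31.05
25 686 mid med/max -27.3 -0.5 | wall top -26.2
35 547 mid med/max -60.3 -16.4 | wall top -32.0
45 380 mid med/max -60.7 -59.5 | wall top -32.2
55 417 mid med/max -60.8 -43.9 | wall top -32.2
65 426 mid med/max -41.8 -34.4 | wall top -32.1
75 430 mid med/max -43.9 -35.0 | wall top -32.1
85 475 mid med/max -60.3 -38.8 | wall top -32.0
95 434 mid med/max -43.1 -34.8 | wall top -32.2
105 353 mid med/max -60.0 -37.4 | wall top -59.7
115 427 mid med/max -61.2 -37.3 | wall top -38.8
stone tray xy 80.0 36.0 ztop 31.3 n 2491 px [233.  91.]
stone tray xy 40.0 48.0 ztop 36.0 n 774 px [216. 145.]
stone tray xy 41.0 -8.0 ztop 35.4 n 774 px [293. 143.]
blob u v 94.0 -16.0 z -35.0 n 2357
```

Emit:
move_arm --pt "0.005 0 0 0" --pt "0.01 0 0 0" --pt "0.014 0 0 0" --pt "0.017 0 0 0" --pt "0.02 0 0 0" --pt "0.02 0 0 0"

```text
clock: 31.7
eef_pos: [519.7, -253.8, 67.3]
eef_rot: [3.141, 0.002, 1.617]
wrist_force: [0.2, -7.1, 4.7]
finger_gap: 13.5
finger_force: 60.0
```

Emit:
move_arm --pt "-0.004 0 -0.003 0" --pt "-0.006 0 -0.006 0" --pt "-0.01 0 -0.008 0" --pt "-0.015 0 -0.01 0" --pt "-0.021 0 -0.012 0" --pt "-0.027 0 -0.016 0" --pt "-0.033 0 -0.021 0" --pt "-0.036 0 -0.026 0" --pt "-0.036 0 -0.034 0" --pt "-0.036 0 -0.04 0" --pt "-0.036 0 -0.04 0" --pt "-0.036 0 -0.04 0"

```text
clock: 32.9
eef_pos: [521.3, -289.5, 107.1]
eef_rot: [3.141, 0.0, 1.617]
wrist_force: [0.0, -0.0, -2.5]
finger_gap: 13.6
finger_force: 60.0
```

```bash
python3 -c "
from h import *
c=scoopview('w20');onscoop(c)
P=cloud(cam('top','t20'));stones(P,(540.1,-258.7,92.7))
cv2.imwrite('pics/w20c.png',cv2.resize(c['frame'][:220,130:390],None,fx=2,fy=2))"
```

```text
tcp [ 521.3 -289.5  107.1] 92.6 F [ 0.  -0.  -2.5] gap 13.6 clk 32.9
25 684 mid med/max -27.3 -0.4 | wall top -26.1
35 549 mid med/max -60.3 -16.5 | wall top -32.1
45 330 mid med/max -60.4 -38.7 | wall top -32.1
55 445 mid med/max -41.5 -34.9 | wall top -32.2
65 413 mid med/max -48.3 -36.4 | wall top -32.2
75 443 mid med/max -42.1 -35.2 | wall top -32.1
85 420 mid med/max -42.9 -35.4 | wall top -32.1
95 433 mid med/max -60.1 -36.6 | wall top -32.4
105 420 mid med/max -60.1 -35.9 | wall top -42.1
115 95 mid med/max -60.8 -44.3 | wall top -60.1
blob u v 100.0 -18.0 z -35.0 n 786
blob u v 68.0 -4.0 z -35.0 n 1563
stone tray xy 74.0 -3.0 ztop 44.8 n 45 px [347. 203.]
stone tray xy 15.0 4.0 ztop 44.8 n 102 px [371. 205.]
stone tray xy 57.0 11.0 ztop 44.8 n 63 px [354. 208.]
stone tray xy 83.0 41.0 ztop 44.8 n 12 px [345. 221.]
stone tray xy 5.0 41.0 ztop 44.6 n 27 px [376. 220.]
stone tray xy 31.0 44.0 ztop 44.5 n 25 px [366. 221.]
stone tray xy 50.0 45.0 ztop 44.8 n 10 px [358. 222.]
```

View pics/w20c.png

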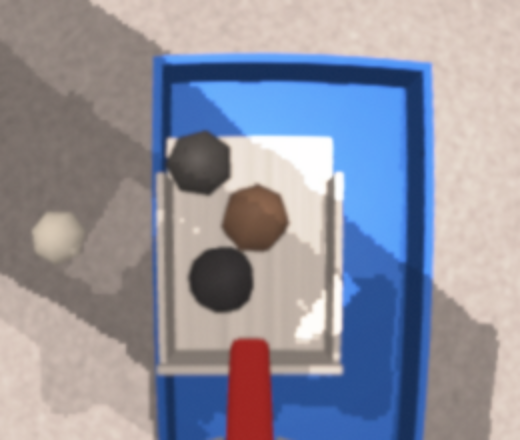

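Emit:
move_arm --pt "0 0 -0.005 0" --pt "0 0 -0.015 0" --pt "0 0 -0.03 0" --pt "0 0 -0.048 0" --pt "0 0 -0.066 0" --pt "0 0 -0.082 0" --pt "0 0 -0.093 0" --pt "0 0 -0.1 0" --pt "0 0 -0.102 0" --pt "0 0 -0.102 0"

```text
clock: 34.0
eef_pos: [521.2, -289.6, 208.8]
eef_rot: [-3.141, -0.0, 1.617]
wrist_force: [0.1, 0.2, -2.3]
finger_gap: 13.8
finger_force: 60.0
```

Emit:
move_arm --pt "0.006 0.001 0 0" --pt "0.018 0.002 0 0" --pt "0.036 0.003 0 0" --pt "0.058 0.005 0 0" --pt "0.082 0.007 0 0" --pt "0.107 0.009 0 0" --pt "0.132 0.012 0 0" --pt "0.157 0.014 0 0" --pt "0.18 0.016 0 0" --pt "0.2 0.018 0 0" --pt "0.214 0.019 0 0" --pt "0.222 0.02 0 0"

```text
clock: 35.2
eef_pos: [530.8, -65.3, 209.0]
eef_rot: [3.142, -0.0, 1.618]
wrist_force: [0.2, -0.5, -1.8]
finger_gap: 13.8
finger_force: 60.0
```

Emit:
move_arm --pt "0.006 0.001 0 0" --pt "0.018 0.002 0 0.01" --pt "0.036 0.003 0 0.02" --pt "0.058 0.005 0 0.03" --pt "0.082 0.007 0 0.04" --pt "0.109 0.009 0 0.05" --pt "0.138 0.012 0 0.05" --pt "0.166 0.014 0 0.05" --pt "0.192 0.016 0 0.05" --pt "0.213 0.018 0 0.05" --pt "0.228 0.02 0 0.05" --pt "0.236 0.021 0 0.05"

```text
clock: 36.4
eef_pos: [541.2, 170.5, 208.8]
eef_rot: [-3.141, 0.0, 1.567]
wrist_force: [0.8, 0.2, -1.7]
finger_gap: 13.9
finger_force: 60.0
```

```bash
python3 -c "
from h import *
c=scoopview('w21');onscoop(c)
P=cloud(cam('top','t21'));stones(P,(540.1,-258.7,92.7),14)"
```

```text
tcp [541.2 170.5 208.8] 89.8 F [ 0.8  0.2 -1.7] gap 13.9 clk 36.4
25 672 mid med/max -27.4 -0.4 | wall top -25.9
35 494 mid med/max -37.5 -16.7 | wall top -32.2
45 437 mid med/max -41.5 -35.9 | wall top -31.9
55 441 mid med/max -60.8 -46.4 | wall top -32.0
65 384 mid med/max -60.7 -45.6 | wall top -32.1
75 446 mid med/max -41.0 -34.7 | wall top -32.1
85 422 mid med/max -43.9 -35.5 | wall top -32.4
95 445 mid med/max -60.3 -36.7 | wall top -32.1
105 428 mid med/max -60.2 -35.9 | wall top -41.0
115 100 mid med/max -60.4 -41.3 | wall top -59.8
blob u v 101.0 -18.0 z -35.0 n 769
blob u v 78.0 -6.0 z -35.0 n 753
blob u v 42.0 -8.0 z -35.0 n 704
```

Emit:
move_arm --pt "0 0 0 0" --pt "0 0 0 0" --pt "0 0 0 0" --pt "0 0 0 0" --pt "0 0 0 0" --pt "0 0 0 0" --squeeze 3

```text
clock: 37.1
eef_pos: [541.2, 169.6, 209.0]
eef_rot: [-3.142, -0.0, 1.567]
wrist_force: [-0.1, 0.5, -2.0]
finger_gap: 14.1
finger_force: 3.0
```

```bash
python3 -c "
from h import *
c=scoopview('w22');pan(c)
print('top');pan(cam('top'),0)"
```

```text
tcp [541.2 169.6 209. ] 89.8 F [-0.1  0.5 -2. ] gap 14.1 clk 37.1
25 321 mid med/max -96.7 -94.0 | wall top -63.2
35 319 mid med/max -102.1 -99.7 | wall top -68.9
45 317 mid med/max -107.6 -105.2 | wall top -74.8
55 294 mid med/max -143.1 -110.8 | wall top -111.8
65 205 mid med/max -143.3 -122.6 | wall top -142.2
75 249 mid med/max -123.1 -117.8 | wall top -120.3
85 257 mid med/max -126.1 -118.8 | wall top -120.9
95 299 mid med/max -121.1 -107.6 | wall top -142.4
105 235 mid med/max -119.4 -107.0 | wall top -141.3
115 163 mid med/max -143.3 -113.3 | wall top -125.2
pan blob -43.0 40.0 92.0 427 [212.  61.]
pan blob -10.0 12.0 103.0 1767 [242.  90.]
pan blob 29.0 41.0 92.0 437 [283.  67.]
pan blob -50.0 0.0 125.0 348 [197.  97.]
pan blob 22.0 -11.0 93.0 428 [271. 115.]
pan blob 11.0 -45.0 125.0 1448 [257. 149.]
top
pan blob -19.0 27.0 94.0 133 [149. 203.]
pan blob -41.0 37.0 92.0 56 [144. 212.]
```

```bash
python3 -c "
from h import *
a=load('top0.npz');P=cloud(a);h=cv2.cvtColor(a['frame'],cv2.COLOR_BGR2HSV)
m=(h[...,2]<45)&(P[...,0]>340)&(P[...,0]<540)&(abs(P[...,1]-10)<130)&(abs(P[...,2])<12)
print('mat',m.sum(),rect(clean(P[m],6,6)))
go(449.8,-3,160,96.6,[541.2,169.6,209,89.8])"
```

```text
mat 1524 (array([445.9,   6.9]), array([113.1, 164. ]), 2.7)
from [541.2 169.6 209. ] 89.8 move [-0.1729, -0.0908, 0.049, -0.1187] rows>= 5
```

Emit:
move_arm --pt "0 0 -0.02 0" --pt "0 0 -0.05 0" --pt "-0.02 0 -0.06 0" --pt "-0.06 0 -0.06 0" --pt "-0.1 0 -0.06 0" --pt "-0.13 0 -0.06 0" --pt "-0.15 0 -0.06 0" --pt "-0.15 0 -0.06 0" --squeeze 30

```text
clock: 38.0
eef_pos: [540.6, 17.7, 269.0]
eef_rot: [3.141, 0.0, 1.564]
wrist_force: [0.6, 0.2, -0.9]
finger_gap: 13.5
finger_force: 30.0
```

```bash
python3 -c "
from h import *
pan(cam('top'),0)
go(447.8,-6,150,96)"
```

```text
pan blob 30.0 40.0 94.0 88 [147. 182.]
pan blob 22.0 -12.0 93.0 78 [169. 188.]
pan blob 10.0 11.0 92.0 78 [158. 192.]
pan blob -15.0 42.0 92.0 85 [143. 201.]
pan blob -17.0 -12.0 93.0 72 [167. 205.]
pan blob -32.0 11.0 92.0 80 [156. 210.]
pan blob -43.0 41.0 92.0 87 [142. 213.]
from [540.6  19.  269. ] 89.7 move [-0.0255, -0.0926, 0.119, -0.1105] rows>= 4
```

7 stones in the pan, as counted. Now the scoop to its mat.

Emit:
move_arm --pt "-0.01 -0.04 0.02 -0.04" --pt "-0.02 -0.07 0.06 -0.08" --pt "-0.026 -0.093 0.1 -0.11" --pt "-0.026 -0.093 0.119 -0.11" --pt "-0.026 -0.093 0.119 -0.11" --pt "-0.026 -0.093 0.119 -0.11"

```text
clock: 38.65
eef_pos: [448.2, -5.3, 150.9]
eef_rot: [3.141, 0.0, 1.677]
wrist_force: [0.6, 0.3, -2.3]
finger_gap: 13.8
finger_force: 30.0
```

```bash
python3 -c "
from h import *
c=scoopview('w23')"
```

```text
tcp [448.2  -5.3 150.9] 96.1 F [ 0.6  0.3 -2.3] gap 13.8 clk 38.65
25 326 mid med/max -96.6 -94.0 | wall top -62.9
35 323 mid med/max -102.0 -99.7 | wall top -68.5
45 313 mid med/max -107.7 -105.3 | wall top -74.0
55 289 mid med/max -146.3 -110.7 | wall top -111.6
65 203 mid med/max -146.5 -145.1 | wall top -145.4
75 205 mid med/max -146.5 -145.4 | wall top -145.3
85 219 mid med/max -146.5 -145.1 | wall top -145.5
95 159 mid med/max -146.8 -145.3 | wall top -145.7
105 53 mid med/max -149.6 -148.7 | wall top -148.8
115 43 mid med/max -149.6 -148.4 | wall top -149.1
```

Emit:
move_arm --pt "0 0 0.02 0" --pt "0 0 0.031 0" --pt "-0.008 0 0.038 0" --pt "-0.017 0 0.046 0" --pt "-0.024 0 0.051 0" --pt "-0.031 0 0.057 0" --pt "-0.037 0 0.062 0" --pt "-0.043 0 0.068 0" --pt "-0.049 0 0.075 0" --pt "-0.054 0 0.08 0" --pt "-0.055 0 0.082 0" --pt "-0.055 0 0.082 0" --squeeze 5

```text
clock: 39.9
eef_pos: [453.2, -60.8, 67.6]
eef_rot: [-3.141, -0.0, 1.677]
wrist_force: [0.1, -0.7, -1.5]
finger_gap: 13.8
finger_force: 5.0
```

```bash
python3 -c "
from h import *
c=scoopview('w24')"
```

```text
tcp [453.2 -60.8  67.6] 96.1 F [ 0.1 -0.7 -1.5] gap 13.8 clk 39.9
25 646 mid med/max -59.4 -12.5 | wall top -32.2
35 377 mid med/max -60.3 -58.8 | wall top -31.4
45 377 mid med/max -59.7 -58.2 | wall top -31.0
55 434 mid med/max -59.3 -57.9 | wall top -30.6
65 397 mid med/max -58.7 -57.3 | wall top -30.0
75 426 mid med/max -58.2 -56.5 | wall top -29.5
85 411 mid med/max -57.7 -56.2 | wall top -28.9
95 417 mid med/max -57.1 -55.7 | wall top -56.0
105 425 mid med/max -56.6 -55.0 | wall top -55.5
115 392 mid med/max -63.2 -61.8 | wall top -62.3
```

Emit:
move_arm --pt "0 0 0.001 0" --pt "0 0 0.003 0" --pt "0 0 0.004 0" --pt "0 0 0.004 0" --squeeze 3

```text
clock: 40.35
eef_pos: [453.1, -60.5, 63.8]
eef_rot: [-3.141, -0.0, 1.677]
wrist_force: [-1.8, 1.2, 1.0]
finger_gap: 14.0
finger_force: 3.0
```

Emit:
move_arm --pt "0 0 0 0" --pt "0 0 0 0" --pt "0 0 0 0" --pt "0 0 0 0" --jaw 0.05

```text
clock: 40.75
eef_pos: [453.3, -60.6, 63.9]
eef_rot: [3.141, 0.0, 1.677]
wrist_force: [-0.9, 0.9, 0.2]
finger_gap: 42.5
finger_force: 0.0
```

Emit:
move_arm --pt "0 0 -0.03 0" --pt "0 0 -0.08 0" --pt "0 0 -0.12 0" --pt "0 0 -0.13 0" --pt "0 0 -0.13 0"

```text
clock: 41.25
eef_pos: [453.8, -60.7, 195.0]
eef_rot: [3.139, 0.001, 1.677]
wrist_force: [0.5, 0.0, -0.3]
finger_gap: 50.0
finger_force: 0.0
```

```bash
python3 -c "
from h import *
c=scoopview('w25');P=wcloud(c)
p=clean(inb(P,380,520,-60,80,26,46)); print('scoop walls',len(p),rect(p),p[:,2].mean())
f=inb(P,420,470,-20,45,-2,20);print('floor z',np.percentile(f[:,2],[10,50,90]))
# stray stone
c=cam('top');P=cloud(c);b=cv2.morphologyEx(((P[...,2]>9)&(P[...,2]<30)&(abs(P[...,0]-515)<60)&(abs(P[...,1]-145)<45)).astype(np.uint8),cv2.MORPH_OPEN,np.ones((2,2)))
k,l,st,ct=cv2.connectedComponentsWithStats(b)
for i in range(1,k):
    if st[i,4]>20: print('stray',P[l==i].mean(0).round(1),st[i].tolist(),rect(P[l==i]))
go(513,150,200,83)"
```

```text
tcp [453.8 -60.7 195. ] 96.1 F [ 0.5  0.  -0.3] gap 50.0 clk 41.25
25 84 mid med/max -139.9 -133.2 | wall top None
scoop walls 596 (array([447.5,  -5.8]), array([65.9, 72.1]), 6.0) 35.45526595217504
floor z [5.35243098 6.39285906 7.39673329]
stray [510.6 151.5  17.6] [206, 207, 12, 10, 86] (array([511.2, 153.2]), array([23.2, 25.5]), 35.2)
from [452.8 -60.5 192.6] 96.1 move [0.2029, 0.0821, -0.0074, 0.2282] rows>= 5
```

Emit:
move_arm --pt "0.04 0.02 0 0.05" --pt "0.08 0.04 0 0.1" --pt "0.12 0.06 0 0.15" --pt "0.16 0.075 0 0.2" --pt "0.19 0.08 0 0.21" --pt "0.204 0.081 0 0.21" --pt "0.204 0.081 0 0.21" --pt "0.204 0.081 0 0.21" --jaw 0.05

```text
clock: 42.15
eef_pos: [512.0, 149.9, 193.2]
eef_rot: [-3.14, 0.001, 1.467]
wrist_force: [-0.2, -1.0, 0.7]
finger_gap: 50.2
finger_force: 0.0
```

```bash
python3 -c "
from h import *
c=cam('wrist','w26');P=wcloud(c);b=cv2.morphologyEx(((P[...,2]>9)&(P[...,2]<30)&(abs(P[...,0]-515)<60)&(abs(P[...,1]-145)<45)).astype(np.uint8),cv2.MORPH_OPEN,np.ones((3,3)))
k,l,st,ct=cv2.connectedComponentsWithStats(b)
for i in range(1,k):
    if st[i,4]>20: print('stray',P[l==i].mean(0).round(1),st[i].tolist(),rect(P[l==i]))
p=inb(P,470,560,150,175,50,58);print('housing edge',p[:,1].min())
m=(P[...,2]>21)&(P[...,2]<30)&(abs(P[...,0]-512)<25)&(abs(P[...,1]-150)<18);print('top',P[m].mean(0),m.sum())
go(511.5,152,4,84)"
```

```text
stray [512.2 153.1  22.4] [245, 172, 20, 16, 260] (array([512.1, 151.4]), array([19.6, 23.1]), 83.6)
housing edge 162.00845665348876
top [512.08736593 153.77298603  23.54969496] 191
from [512.1 149.6 193.5] 84.0 move [0.0023, -0.0009, 0.1895, 0.0] rows>= 4
```

Emit:
move_arm --pt "0.003 0 0.05 0" --pt "0.003 0 0.1 0" --pt "0.003 0 0.14 0" --pt "0.003 0 0.165 0" --pt "0.003 0 0.18 0" --pt "0.003 0 0.188 0" --pt "0.003 0 0.188 0" --pt "0.003 0 0.188 0"

```text
clock: 43.0
eef_pos: [513.1, 153.4, 6.8]
eef_rot: [3.14, -0.0, 1.466]
wrist_force: [0.3, -0.7, -0.0]
finger_gap: 50.1
finger_force: 0.0
```

Emit:
move_arm --pt "0 0 0 0" --pt "0 0 0 0" --pt "0 0 0 0" --pt "0 0 0 0" --pt "0 0 0 0" --jaw 0 --squeeze 20

```text
clock: 43.5
eef_pos: [512.7, 153.9, 6.2]
eef_rot: [3.141, -0.0, 1.467]
wrist_force: [-1.2, -0.3, 2.6]
finger_gap: 25.0
finger_force: 20.0
```

Emit:
move_arm --pt "0 0 -0.02 0" --pt "0 0 -0.06 0" --pt "0 0 -0.11 0" --pt "0 0 -0.15 0" --pt "0 0 -0.165 0" --pt "0 0 -0.165 0"

```text
clock: 44.1
eef_pos: [513.4, 154.1, 173.2]
eef_rot: [3.138, -0.001, 1.467]
wrist_force: [-0.2, -0.3, -1.0]
finger_gap: 25.6
finger_force: 20.0
```

Emit:
move_arm --pt "0.03 0.006 0 0" --pt "0.06 0.011 0 0" --pt "0.071 0.013 0 0" --pt "0.071 0.013 0.03 0" --pt "0.071 0.013 0.06 0" --pt "0.071 0.013 0.085 0" --pt "0.071 0.013 0.095 0" --pt "0.071 0.013 0.095 0"

```text
clock: 44.9
eef_pos: [532.0, 222.5, 74.3]
eef_rot: [-3.139, 0.001, 1.467]
wrist_force: [0.1, -0.3, -0.5]
finger_gap: 25.2
finger_force: 20.0
```

Emit:
move_arm --pt "0 0 0 0" --pt "0 0 0 0" --pt "0 0 0 0" --jaw 0.038

```text
clock: 45.2
eef_pos: [533.3, 223.2, 77.0]
eef_rot: [3.14, -0.001, 1.467]
wrist_force: [-0.1, -0.8, 0.7]
finger_gap: 37.6
finger_force: 0.0
```

Emit:
move_arm --pt "0 0 -0.03 0" --pt "0 0 -0.07 0" --pt "0 0 -0.11 0" --pt "0 0 -0.12 0" --pt "-0.05 0 -0.13 0" --pt "-0.09 0 -0.13 0" --pt "-0.12 0 -0.13 0" --pt "-0.12 0 -0.13 0"

```text
clock: 46.0
eef_pos: [520.1, 101.0, 206.1]
eef_rot: [3.141, 0.0, 1.464]
wrist_force: [-0.3, -0.1, 0.5]
finger_gap: 38.1
finger_force: 0.0
```

```bash
python3 -c "
from h import *
c=cam('wrist','w27');pan(c);P=wcloud(c)
p1=clean(inb(P,460,640,170,360,97,110)); print('pan w',len(p1),rect(p1),fitrect(p1,117,117,[537,259],-6),p1[:,2].mean())
c=cam('top','t27');print('top');pan(c,0);P=cloud(c)
p1=clean(inb(P,460,640,170,360,97,110)); print('pan t',len(p1),rect(p1),fitrect(p1,117,117,[537,259],-6),p1[:,2].mean(),p1[:,2].std())
stones(P,(540.1,-258.7,92.7),14)
p=clean(inb(P,360,560,-75,120,8,45)); print('scoop all',rect(p))
go(418.9,320.3,85,84)
"
```

```text
pan blob -43.0 36.0 92.0 271 [212.   6.]
pan blob -16.0 37.0 92.0 204 [239.   4.]
pan blob 29.0 36.0 92.0 256 [283.   5.]
pan blob -51.0 -4.0 125.0 332 [201.  37.]
pan blob -32.0 10.0 92.0 396 [223.  28.]
pan blob 9.0 10.0 91.0 387 [264.  27.]
pan blob 21.0 -13.0 92.0 409 [275.  48.]
pan blob -18.0 -14.0 91.0 414 [237.  49.]
pan blob -1.0 -39.0 92.0 430 [254.  72.]
pan w 1203 (array([536. , 248.9]), array([ 99.2, 120.7]), 84.1) (array([538.2, 259.3,  -6.3]), np.float64(6.13)) 103.4956955081238
top
pan blob 30.0 41.0 93.0 86 [147. 182.]
pan blob 10.0 13.0 92.0 66 [158. 192.]
pan blob -14.0 42.0 93.0 84 [143. 200.]
pan blob -32.0 11.0 92.0 80 [156. 210.]
pan blob -43.0 40.0 93.0 81 [142. 213.]
pan t 170 (array([542.1, 297.9]), array([ 49.6, 121.1]), 80.8) (array([537.8, 259.6,  -6. ]), np.float64(1.18)) 103.31357795110151 2.3348028997495116
scoop all (array([449.2, -12.4]), array([65.9, 56.7]), 6.5)
from [520.4 103.5 206. ] 84.0 move [0.2049, -0.1237, 0.121, -0.0004] rows>= 6
```

Emit:
move_arm --pt "0.04 -0.024 0 0" --pt "0.08 -0.048 0 0" --pt "0.12 -0.072 0 0" --pt "0.16 -0.096 0 0" --pt "0.19 -0.115 0 0" --pt "0.205 -0.124 0 0" --pt "0.205 -0.124 0.04 0" --pt "0.205 -0.124 0.08 0" --pt "0.205 -0.124 0.11 0" --pt "0.205 -0.124 0.12 0" --pt "0.205 -0.124 0.12 0" --pt "0.205 -0.124 0.12 0" --jaw 0

```text
clock: 47.3
eef_pos: [418.9, 321.3, 87.3]
eef_rot: [3.14, -0.001, 1.467]
wrist_force: [0.2, 0.4, 0.9]
finger_gap: 0.5
finger_force: 0.0
```

```bash
python3 -c "
from h import *
s=manip.read_state();print(s['eef_pos'],s['finger_gap'])
for n in('top','scene'):
    c=cam(n,'f'+n);P=cloud(c)
    p=clean(inb(P,360,560,-75,120,8,45)); print(n,'scoop all',rect(p))
    p=clean(inb(P,360,560,-120,120,100,130)); print('handle',rect(p),p[:,2].max())
    h=cv2.cvtColor(c['frame'],cv2.COLOR_BGR2HSV)
    m=(h[...,2]<45)&(P[...,0]>340)&(P[...,0]<540)&(abs(P[...,1]-10)<130)&(abs(P[...,2])<12)
    print('mat',rect(clean(P[m],6,6)))
    p1=clean(inb(P,460,640,170,360,97,110)); print('pan',fitrect(p1,117,117,[537,259],-6))
"
```

```text
[418.85011847 321.29322102  87.33021153] 0.4572805604707124
top scoop all (array([447.7,   2.3]), array([65.9, 86.2]), 6.0)
handle (array([456., -73.]), array([13.4, 34.4]), 2.3) 127.25202621643325
mat (array([445.5,   6.7]), array([110.9, 163.7]), 1.7)
pan (array([538. , 259.7,  -5.8]), np.float64(1.29))
scene scoop all (array([448.5, -14.5]), array([67.8, 86.3]), 7.0)
handle (array([455.7, -78.7]), array([14.5, 29.5]), 5.4) 125.62053533924086
mat (array([445.9,   3.4]), array([118.3, 168.6]), 2.4)
pan (array([539.3, 256.2,  -5.9]), np.float64(6.55))
```

All in place (scoop flat and within the mat); pressing the key.

Emit:
move_arm --pt "0 0 0.006 0" --pt "0 0 0.01 0" --pt "0 0 0.014 0" --pt "0 0 0.017 0" --pt "0 0 0.019 0" --pt "0 0 0.0205 0" --pt "0 0 0.0215 0" --pt "0 0 0.0215 0" --pt "0 0 0.0215 0"

```text
clock: 48.3
eef_pos: [419.0, 321.0, 69.1]
eef_rot: [3.139, -0.002, 1.467]
wrist_force: [-20.7, -14.5, 61.1]
finger_gap: 0.5
finger_force: 30.2
```

Emit:
move_arm --pt "0 0 -0.01 0" --pt "0 0 -0.04 0" --pt "0 0 -0.08 0" --pt "0 0 -0.12 0" --pt "0 0 -0.15 0" --pt "0 0 -0.15 0" --pt "0 0 -0.15 0"

```text
clock: 49.0
eef_pos: [418.3, 320.5, 214.1]
eef_rot: [3.142, -0.0, 1.467]
wrist_force: [0.9, -0.5, -0.8]
finger_gap: 0.2
finger_force: 0.0
```

```bash
python3 -c "
from h import *
c=cam('scene','end');pan(c,0);P=cloud(c)
p=clean(inb(P,360,560,-75,120,8,45)); print('scoop',rect(p))
f=c['frame'];cv2.imwrite('pics/endc.png',cv2.resize(f[60:360,60:400],None,fx=1.7,fy=1.7))
print(manip.read_state()['clock'])"
```

```text
pan blob -51.0 -6.0 125.0 115 [279. 121.]
pan blob -42.0 35.0 90.0 42 [290. 118.]
pan blob -13.0 38.0 90.0 46 [301. 122.]
pan blob -31.0 8.0 90.0 39 [288. 125.]
pan blob 32.0 36.0 92.0 53 [315. 129.]
pan blob -15.0 -17.0 90.0 45 [288. 134.]
pan blob 11.0 7.0 90.0 46 [302. 133.]
pan blob 23.0 -16.0 91.0 52 [301. 140.]
pan blob 2.0 -39.0 91.0 32 [289. 141.]
scoop (array([448.4, -13.9]), array([67. , 86.3]), 6.0)
49.05
```

View pics/endc.png

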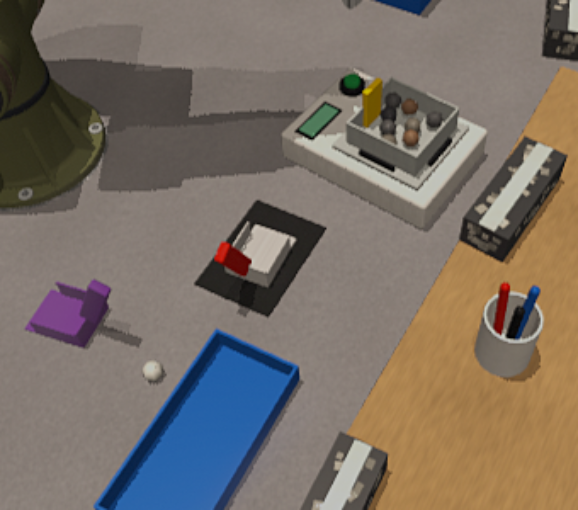

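The view shows eight stones in the pan (around pixel 410,120), the tray empty, the scoop flat on its mat (265,250), and the beams and tin in place.

```bash
python3 -c "
from cell import manip
print(manip.sign_off())"
```

```text
the job is handed in; nothing more can be done
None
```

I handed the job in at about 49 s: all 8 stones are in the pan on the balance, the scoop is flat on its mat, and the green key was pressed to its stop to zero it and again at the end to record; one stone spilt beside the balance on the first carry, so I put that one in the pan with the gripper.

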